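Fetch the clips from under the wire riser with the reacher

ROBOT

A 6-joint arm with a two-finger parallel gripper is mounted at the origin on the work surface. World frame = base frame: x ahead of the robot, y to its left, z up, the work surface at z = 0. Lengths are in m, angles in rad, forces in N, time in s.
With the tool pointing down it reaches from about 0.275 to 0.85 m from the base axis. Payload 19 kg.
Tool frame: the origin (TCP) lies at the very end of the fingers, on their centre line; the grasp point (between the pads) lies 19 mm behind it; z points along the fingers, y is the line along which they close (so a half turn about z gives the same grasp; the last joint's range is limited). The gripper opens to 85 mm and grips with 20 to 120 N. Pads are 22 mm wide; open, the fingers measure 114 mm over their backs; the gripper's body (76 mm by 85 mm) begins 54 mm behind the grasp point. The pads swing forward as they close: fully open they stand 13 mm farther back than shut.
Start: joints at [-1.326, 0.15, 1.437, -0, 1.554, -0.134], TCP at [0.213, -0.534, 0.231] pointing down, gripper open.
Joint ranges: [-2.8, 2.8], [-0.68, 2.1], [0.12, 2.68], [-1.39, 4.53], [0.16, 2.79], [-2.81, 2.81]. Speed limits (rad/s): [1.89, 1.89, 2.22, 3.01, 3.01, 3.01].

INTERFACE

Orientations are given as a 3x3 rotation matrix whose columns are the frame's x, y, z axes.
In Python, from rig import arm gives the robot as it stands. The module is installed in compiled form; this text tells all that it offers.
- The arm moves only by the tool move_arm, never from a script. Its argument "moves" is a list of rows, each a list of 7 numbers: the opening, from 0 (shut) to 1 (fully open), then the shift along the tool's x, y, z as a fraction of full scale, then the turn, a rotation vector about the tool's x, y, z as a fraction of full scale. In form: [[claw, x, y, z, rx, ry, rz], ...]. A call has exactly 10 rows; each row is the pose to reach, as a shift and turn from the pose commanded when the call began, along the tool's axes at that moment; what a row does not reach only later rows make up. Full scale, the value 1, is 0.08 m for a shift and 60 degrees for a turn. A row lasts 1/8 s, in which the tool goes at most 62.5 mm and 10.7 degrees, less where a joint would pass 70% of its speed; a pose out of reach is approached as far as the arm can. A call with a number of a shift or a turn outside -1 to 1 is refused whole. A call with a gripper value outside its range is refused whole. The fingers move at their own pace and stop on an object; the grip force is fixed at half the most. Time passes only in rows, so rows that repeat a pose let the fingers close, or fill a call up. It gives the time, the measured TCP pose, the force, the opening and the grip force at its end, in the units of the state.
- arm.sense(): the state, without advancing time (a new reading comes with each control period).
- arm.read_camera(name): name is "side" or "top" or "wrist"; returns a dict with "image" (480x640x3 uint8, red, green, blue), "mtx" (3x3 intrinsics, pixels), "rvec" (rotation vector, rad) and "tvec" (3), from world to camera coordinates, as OpenCV has them. Camera axes: x right, y down, z forward; pixel columns grow to the right and rows downward; lengths in m; the calibration is good to about 2 mm. A picture is of the moment at which its call begins. There is no depth.
- arm.sign_off(): hands the job in; it is judged then, once.
The state is a dict: "clock": time; "joint_pos": joint angles; "dq": joint speeds; "joint_torque": joint torques, N m; "position": TCP position; "tool_rot": TCP orientation; "force": force on the tool from outside, world axes, zero at the start; "wrist_torque": the same for the moment, N m; "opening": finger opening in m; "gripper_force": force on a finger pad.
Only numpy, scipy, OpenCV 4.12 (cv2) and the standard library are available. Lean on these libraries where they do the work, as an engineer would, in place of code of your own. Each camera call takes 0.05 s, during which the arm holds its last target. There are 200 camera calls.

TASK

Pull the steel button box's tray out to its stop, then pick up the reacher and, squeezing its trigger, use its jaws to fetch every pink clip from under the wire shelf and drop it into the pulled-out tray; touch the clips only with the reacher, never with the fingers. When all the clips are in the tray, lay the reacher back flat on the blue pad and push the tray fully home. Leave everything else where it stands.

Things in the scene. Friction and masses are not known exactly. Their poses are not given: they have to be found in the camera images.
- riser: wire shelf riser, fixed: 380 wide (its y), 200 deep (its x), wire top 76 above the table with 73 clear under it, one thin leg at each corner, open on all sides. Origin: on the table under the middle of its front edge (the edge towards the robot); x points into the gap, y to the left along the front edge.
- tray_handle (a point): middle of the tray's handle, an 8 thick, 90 long horizontal bar along the box's y, 45 above the table, 36 in front of the tray's front plate (31 clear finger room between). Its x axis points from the bar into the box, along the line the tray slides. Moves with the tray.
- tray_floor (a point): centre of the tray's inner floor, 7 above the table; x points into the box, y to the left. Open above, inside 142 (x) by 152 (y); side and rear walls 33 above the table, front plate 64 above the table at x = -81 to -76. Moves with the tray; at its stop the floor from x = -71 to +30 is clear of the box's roof.
- tray (a joint): how far the tray is out of the button box: 0 fully home, 0.11 m at its stop (slides towards the robot side; about 1.5 N friction)
- pad: blue silicone iron rest pad, fixed, 320 (its x) by 120 (its y), 6 thick; origin under its centre. The reacher lies on it at the start.
- reacher_grip (a point): where to hold the reacher: midway between palm bar and trigger, 24 above its underside. x points to the jaws, y left, z up. Palm bar: flat, x = -60 to 45, 44 high, outer face at y = +30. Trigger: upright round post, radius 7, 8 to 44 above the underside, at x = 0, outermost at y = -30. So 60 across when free, taken from above with a finger on each. Foot bar behind at x = -63 to -49, 14 high.
- reacher_jaws (a point): middle of an item clamped in the jaws: 170 ahead of reacher_grip, 7 to its right, 15 above the underside, same axes. In reacher_grip's axes: jaw plates 36 long (tips at x = 188), 30 high from the underside up; right plate fixed, inner face y = -18, 5 thick; left plate on the trigger lever, open to y = +37 (gap 55), outside to y = +50.
- reacher: the reacher, a scissor-action grabber of about 200 g lying flat, balanced within 50 of reacher_grip; origin on its underside below reacher_grip, same axes. Shaft and lever run 14 to 40 above the underside. Fingers 57 apart on palm bar and trigger hold it with the jaws open; squeezing with 40 to 50 N clamps an item firmly.
- button_box: stainless button box, fixed, 170 deep (x), 180 wide (y), 70 high; origin on the table under the middle of its front; the tray slides out towards its -x.
- trigger (a joint): angle of the trigger lever about a pin 65 ahead of reacher_grip, 12 to its right: 0 free (jaws 55 apart), 0.38 at its stop (15 apart). Squeezing moves the post to the palm bar (65 mm/rad) and the left jaw to the right one (105 mm/rad); plates parallel on a 22 item at 0.32, when palm and post measure 39 across. Its spring resists with 15 N free, 20 N squeezed.
- clip0_center (a point): centre of a pink plastic clip, a chunky block-shaped spring clip 34 long (x), 22 wide (y), 26 high, 18 g, lying under the riser 40 to 80 behind its front edge; may be absent
- clip1_center (a point): centre of a pink plastic clip, a chunky block-shaped spring clip 34 long (x), 22 wide (y), 26 high, 18 g, lying under the riser 40 to 80 behind its front edge; may be absent
- clip2_center (a point): centre of a pink plastic clip, a chunky block-shaped spring clip 34 long (x), 22 wide (y), 26 high, 18 g, lying under the riser 40 to 80 behind its front edge; may be absent
- clip3_center (a point): centre of a pink plastic clip, a chunky block-shaped spring clip 34 long (x), 22 wide (y), 26 high, 18 g, lying under the riser 40 to 80 behind its front edge; may be absent
- measuring_cup: white measuring cup, a bystander, 72 across, 80 high, origin under its centre
- spool0: thread spool, a bystander, 28 across, 40 high, origin under its centre
- spool1: thread spool, a bystander, 32 across, 50 high, origin under its centre
- tape_measure: round tape measure case, a bystander, 56 across, 20 high

How it is judged:
On the way, in this order (a step that is already met when the one before it is completed fails the run):
1. the tray is pulled out to its stop (value of joint tray above 0.1 m), for 0.2 s.
2. a clip is gripped in the reacher's jaws with the trigger squeezed, and lifted (value of joint trigger above 0.1 rad and ((contact force between reacher and clip0 above 0.5 N and height (world z) of clip0_center above 0.04 m) or (contact force between reacher and clip1 above 0.5 N and height (world z) of clip1_center above 0.04 m) or (contact force between reacher and clip2 above 0.5 N and height (world z) of clip2_center above 0.04 m) or (contact force between reacher and clip3 above 0.5 N and height (world z) of clip3_center above 0.04 m))), for 0.1 s.
3. every clip is in the tray while it is pulled out (x of clip0_center in the frame of tray_floor between -0.076 and 0.076 m and y of clip0_center in the frame of tray_floor between -0.081 and 0.081 m and z of clip0_center in the frame of tray_floor between 0 and 0.055 m and x of clip1_center in the frame of tray_floor between -0.076 and 0.076 m and y of clip1_center in the frame of tray_floor between -0.081 and 0.081 m and z of clip1_center in the frame of tray_floor between 0 and 0.055 m and x of clip2_center in the frame of tray_floor between -0.076 and 0.076 m and y of clip2_center in the frame of tray_floor between -0.081 and 0.081 m and z of clip2_center in the frame of tray_floor between 0 and 0.055 m and x of clip3_center in the frame of tray_floor between -0.076 and 0.076 m and y of clip3_center in the frame of tray_floor between -0.081 and 0.081 m and z of clip3_center in the frame of tray_floor between 0 and 0.055 m and value of joint tray above 0.08 m), for 0.2 s.
At the end, for the whole second after the job is handed in: All clips lie at rest in the tray, the tray is home to within 10 mm, and the reacher lies flat and still on the blue pad, its grip and its jaws both over the pad (x of clip0_center in the frame of tray_floor between -0.076 and 0.076 m and y of clip0_center in the frame of tray_floor between -0.081 and 0.081 m and z of clip0_center in the frame of tray_floor between 0 and 0.055 m and x of clip1_center in the frame of tray_floor between -0.076 and 0.076 m and y of clip1_center in the frame of tray_floor between -0.081 and 0.081 m and z of clip1_center in the frame of tray_floor between 0 and 0.055 m and x of clip2_center in the frame of tray_floor between -0.076 and 0.076 m and y of clip2_center in the frame of tray_floor between -0.081 and 0.081 m and z of clip2_center in the frame of tray_floor between 0 and 0.055 m and x of clip3_center in the frame of tray_floor between -0.076 and 0.076 m and y of clip3_center in the frame of tray_floor between -0.081 and 0.081 m and z of clip3_center in the frame of tray_floor between 0 and 0.055 m and x of reacher_grip in the frame of pad between -0.16 and 0.16 m and y of reacher_grip in the frame of pad between -0.06 and 0.06 m and x of reacher_jaws in the frame of pad between -0.16 and 0.16 m and y of reacher_jaws in the frame of pad between -0.06 and 0.06 m and height (world z) of reacher_grip below 0.04 m and angle between reacher_grip's own z axis and vertical below 0.12 rad and linear speed of reacher below 0.02 m/s and value of joint tray below 0.01 m and linear speed of each of clip0, clip1, clip2, clip3 below 0.03 m/s); the robot touches nothing.
It fails at once if the fingers touch a clip (contact force between the fingers and clip0 above 0.5 N or contact force between the fingers and clip1 above 0.5 N or contact force between the fingers and clip2 above 0.5 N or contact force between the fingers and clip3 above 0.5 N).
It fails at once if a bystander is moved more than 40 mm (distance of any of measuring_cup, spool0, spool1, tape_measure from where it was at the start of the episode above 0.04 m).
Of clip0, clip1, clip2, clip3 only 3 to 4 are there at a start; the rules pass over those that are not, and their reading is None.
At some moment in a run one of clip0, clip1, clip2, clip3 may be knocked a few centimetres aside while the robot is not near it.
It also fails if it takes over 210 s, if anything falls off the work surface, if the arm or the gripper's body presses on something with over 40 N, if the wrist force passes 120 N, or if a joint passes its speed limit or range.

## Working session

There is one attempt and no reset: what is moved stays moved. The work goes in short steps, Python scripts to look and compute and a tool call to move; the robot and the scene stay as the last step left them, time stands still between calls to the robot, and variables do not carry over. Pictures are saved under pics/ and viewed, at most 14 in all, crops included, and the job is handed in when it is done.

Besides the shell and the picture viewer there is one more tool, called after "Call:" as name(argument=value, ...) on one line, values as JSON. move_arm: Moves the arm, as the interface text tells. Its arguments: {"type":"object","properties":{"moves":{"type":"array"}},"required":["moves"]}

```bash
mkdir -p pics; cat > h.py <<'E'
import numpy as np, cv2
from rig import arm
def cam(n,save=None):
    c=arm.read_camera(n)
    if save: cv2.imwrite('pics/'+save,c['image'][:,:,::-1])
    return c
def ray(c,px,z):
    R=cv2.Rodrigues(np.array(c['rvec'],float))[0];t=np.array(c['tvec'],float).ravel()
    px=np.array(px,float).reshape(-1,1,2)
    n=cv2.undistortPoints(px,np.array(c['mtx'],float),None).reshape(-1,2)
    d=np.c_[n,np.ones(len(n))]@R; o=-R.T@t
    return o+d*((z-o[2])/d[:,2])[:,None]
def proj(c,P):
    return cv2.projectPoints(np.array(P,float).reshape(-1,1,3),np.array(c['rvec'],float),np.array(c['tvec'],float),np.array(c['mtx'],float),None)[0].reshape(-1,2)
E
python3 - <<'E'
from h import *
for n in('top','side'):
    c=cam(n,n+'0.png'); R=cv2.Rodrigues(np.array(c['rvec'],float))[0]; print(n,-R.T@np.array(c['tvec']).ravel(),np.array(c['mtx']).tolist())
s=arm.sense();print({k:np.round(v,3).tolist() for k,v in s.items()})
E
```

```text
top [ 0.41863106 -0.12684736  1.39282167] [[561.0663179721341, 0.0, 318.58190026698975], [0.0, 561.0663179721341, 227.16431633994307], [0.0, 0.0, 1.0]]
side [ 0.44006866 -1.06771906  0.62335776] [[488.56479737185634, 0.0, 316.71258602562096], [0.0, 488.56479737185634, 234.23962474400645], [0.0, 0.0, 1.0]]
{'clock': 0.1, 'joint_pos': [-1.326, 0.151, 1.438, 0.0, 1.554, -0.134], 'dq': [0.001, -0.001, -0.003, -0.002, -0.0, 0.0], 'joint_torque': [0.004, -71.438, -57.179, 0.0, 0.007, 0.0], 'position': [0.213, -0.534, 0.231], 'tool_rot': [[0.929, 0.37, -0.0], [0.37, -0.929, 0.001], [0.0, -0.001, -1.0]], 'force': [-0.23, 1.225, 0.846], 'wrist_torque': [0.006, -0.031, -0.016], 'gripper_force': 0.0, 'opening': 0.085}
```

View pics/top0.png

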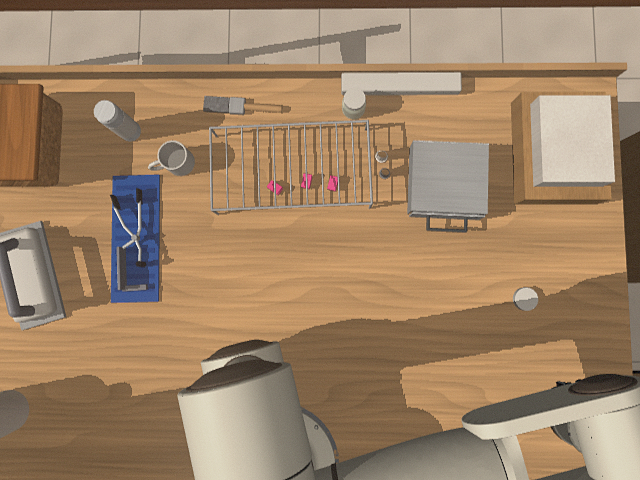

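View pics/side0.png

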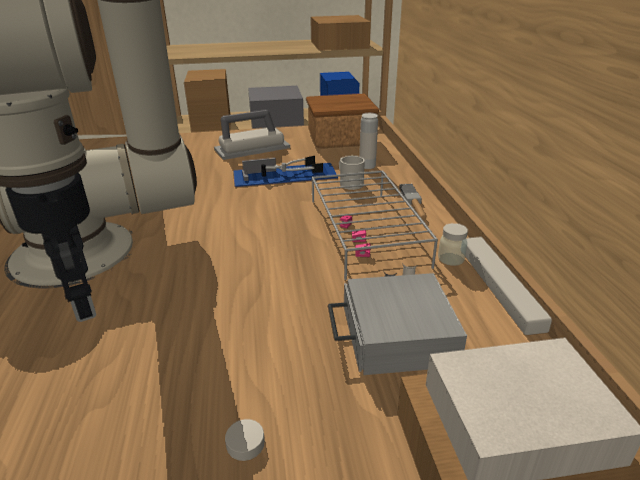

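Top view: box at about (449,180) with its handle at (447,228), the riser spanning (210,127)-(372,210), three pink clips at (275,187), (307,182) and (333,184), and the reacher on the pad at about (135,240) with jaws towards +x. I'll take numbers from masks and zoomed crops.

```bash
python3 - <<'E'
from h import *
c=cam('top');im=c['image'];hsv=cv2.cvtColor(im,cv2.COLOR_RGB2HSV)
a=cv2.resize(im[165:310,100:260],None,fx=4,fy=4,interpolation=cv2.INTER_CUBIC)[:, :260]
b=cv2.resize(im[110:240,200:300+195],None,fx=2,fy=2)
a=cv2.resize(im[165:310,100:170],None,fx=4,fy=4,interpolation=cv2.INTER_CUBIC)
b=cv2.resize(im[130:240,400:495],None,fx=4,fy=4,interpolation=cv2.INTER_CUBIC)
o=np.zeros((580,280+380,3),np.uint8);o[:580,:280]=a;o[:440,280:]=b
cv2.imwrite('pics/z1.png',o[:,:,::-1])
m=cv2.inRange(hsv,(150,90,90),(178,255,255))
n,l,st,ce=cv2.connectedComponentsWithStats(m)
for i in range(1,n):
    if st[i][4]>5: print('pink',st[i],ce[i],ray(c,ce[i],0.02).round(3))
m=cv2.inRange(hsv,(100,130,60),(125,255,255)); m[:, :100]=0;m[:,175:]=0
p=np.argwhere(m)[:,::-1].astype(np.float32);r=cv2.minAreaRect(p);print('pad',r,ray(c,cv2.boxPoints(r),0.006).round(3))
s=cam('side');h2=cv2.cvtColor(s['image'],cv2.COLOR_RGB2HSV)
m=cv2.inRange(h2,(150,90,90),(178,255,255))
n,l,st,ce=cv2.connectedComponentsWithStats(m)
for i in range(1,n):
    if st[i][4]>5: print('pinkS',st[i],ce[i],ray(s,ce[i],0.015).round(3))
for nm,px,z in[('riser',[[211,212],[371,206],[369,122],[210,128]],.076),('box roof',[[408,213],[488,215],[489,143],[411,141]],.07),('handle',[[427,230],[466,230]],.045),('cup',[[172,155]],.08),('tape',[[526,299]],.02),('spools',[[381,157],[385,174]],.04)]:
    print(nm,ray(c,px,z).round(3).tolist())
E
```

```text
pink [301 173   5  15  55] [303.49090909 181.09090909] [[ 0.684 -0.057  0.02 ]]
pink [307 174   5  15  56] [308.69642857 179.98214286] [[ 0.687 -0.07   0.02 ]]
pink [327 175  11  16 125] [332.44  182.904] [[ 0.68  -0.129  0.02 ]]
pink [267 180   7  12  56] [270.73214286 185.58928571] [[0.673 0.025 0.02 ]]
pink [276 183   7  12  56] [278.17857143 188.53571429] [[0.665 0.006 0.02 ]]
pad ((134.5, 238.0), (126.0, 47.0), 90.0) [[0.703 0.432 0.006]
 [0.703 0.312 0.006]
 [0.387 0.301 0.006]
 [0.386 0.418 0.006]]
pinkS [340 215  12   7  56] [345.375      217.94642857] [[0.671 0.024 0.015]]
pinkS [340 223  10   5  37] [344.59459459 225.18918919] [[ 0.662 -0.013  0.015]]
pinkS [352 230  14   9 100] [358.51 233.67] [[ 0.687 -0.061  0.015]]
pinkS [353 239  13   3  29] [359.51724138 240.34482759] [[ 0.682 -0.092  0.015]]
pinkS [355 243  15   5  42] [361.9047619 245.0952381] [[ 0.683 -0.114  0.015]]
pinkS [355 249  15   8  93] [362.7311828  252.84946237] [[ 0.677 -0.147  0.015]]
riser [[0.599, 0.16, 0.076], [0.613, -0.22, 0.076], [0.818, -0.216, 0.076], [0.804, 0.168, 0.076]]
box roof [[0.598, -0.308, 0.07], [0.593, -0.496, 0.07], [0.767, -0.503, 0.07], [0.772, -0.317, 0.07]]
handle [[0.56, -0.356, 0.045], [0.56, -0.449, 0.045]]
cup [[0.736, 0.257, 0.08]]
tape [[0.396, -0.595, 0.02]]
spools [[0.74, -0.248, 0.04], [0.698, -0.257, 0.04]]
```

View pics/z1.png

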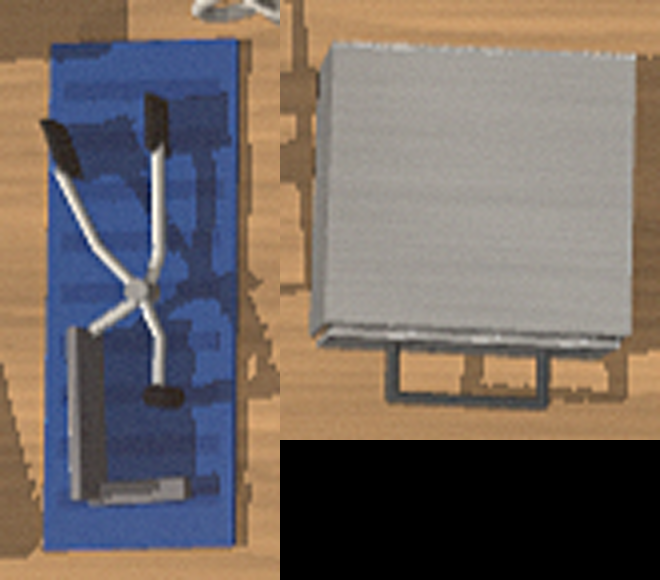

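Zoomed view: reacher jaws at crop (156,95), pivot (138,290), trigger (163,394); handle corners at crop (388,402) and (549,402). Next I'll turn these into poses and plan the handle grasp.

```bash
cat >> h.py <<'E'
def plan(*tg,start=None):
    """tg: (x,y,z,heading_deg of tool x); prints per call the fractions in tool axes"""
    s=arm.sense();p=np.array(s['position']);R=np.array(s['tool_rot'])
    for t in tg:
        h=np.radians(t[3]);c,q=np.cos(h),np.sin(h);T=np.array([[c,q,0],[q,-c,0],[0,0,-1.]])
        sh=R.T@(np.array(t[:3])-p)/.08; rv=cv2.Rodrigues(R.T@T)[0].ravel()/(np.pi/3)
        print(t,'shift',sh.round(3).tolist(),'turn',rv.round(3).tolist(),'' if max(abs(sh).max(),abs(rv).max())<=1 else 'TOO FAR')
        p,R=np.array(t[:3]),T
E
python3 - <<'E'
from h import *
c=cam('top','t2.png');im=c['image']
f=lambda x,y:(100+x/4,165+y/4)
piv=ray(c,f(138,290),.046);tr=ray(c,f(163,394),.05);rj=ray(c,f(156,95),.036);rj2=ray(c,f(157,148),.036)
print('piv',piv,'trig',tr,'rjaw tip/back',rj,rj2)
d=(piv-tr)[0];print('yaw',np.arctan2(d[1],d[0])-np.arctan2(11,65))
d=(rj-tr)[0];print('yaw2',np.arctan2(d[1],d[0])-np.arctan2(2.5,188))
g=lambda x,y:(400+(x-280)/4,130+y/4)
print('handle',ray(c,[g(390,402),g(549,402)],.045),'roof',ray(c,[g(315,338),g(630,335),g(634,55),g(330,44)],.07))
cl=cv2.resize(im[155:215,205:375],None,fx=4.5,fy=4.5,interpolation=cv2.INTER_CUBIC)
s=cam('side')['image'];sc=cv2.resize(s[195:275,300:420],None,fx=4,fy=4,interpolation=cv2.INTER_CUBIC)
o=np.zeros((270+320,765,3),np.uint8);o[:270]=cl;o[270:,:480]=sc
cv2.imwrite('pics/z2.png',o[:,:,::-1])
plan((.265,-.52,.2,55),(.33,-.5,.15,88),(.40,-.46,.12,88),(.47,-.42,.12,88),(.545,-.402,.12,88),(.559,-.402,.09,88),(.559,-.402,.028,88))
E
```

```text
piv [[0.54014439 0.35178731 0.046     ]] trig [[0.47694307 0.33266529 0.05      ]] rjaw tip/back [[0.66195797 0.34899632 0.036     ]] [[0.62887086 0.34707518 0.036     ]]
yaw 0.12615892156689093
yaw2 0.07474346885306453
handle [[ 0.5586104  -0.35737221  0.045     ]
 [ 0.55878049 -0.45241301  0.045     ]] roof [[ 0.59405022 -0.30949823  0.07      ]
 [ 0.59604584 -0.49490723  0.07      ]
 [ 0.76513002 -0.50209043  0.07      ]
 [ 0.77222556 -0.32084734  0.07      ]]
(0.265, -0.52, 0.2, 55) shift [0.674, 0.078, 0.388] turn [-0.0, -0.0, -0.555] 
(0.33, -0.5, 0.15, 88) shift [0.671, 0.522, 0.625] turn [0.0, 0.0, -0.55] 
(0.4, -0.46, 0.12, 88) shift [0.53, 0.857, 0.375] turn [0.0, 0.0, 0.0] 
(0.47, -0.42, 0.12, 88) shift [0.53, 0.857, 0.0] turn [0.0, 0.0, 0.0] 
(0.545, -0.402, 0.12, 88) shift [0.258, 0.929, 0.0] turn [0.0, 0.0, 0.0] 
(0.559, -0.402, 0.09, 88) shift [0.006, 0.175, 0.375] turn [0.0, 0.0, 0.0] 
(0.559, -0.402, 0.028, 88) shift [0.0, 0.0, 0.775] turn [0.0, 0.0, 0.0]
```

View pics/z2.png

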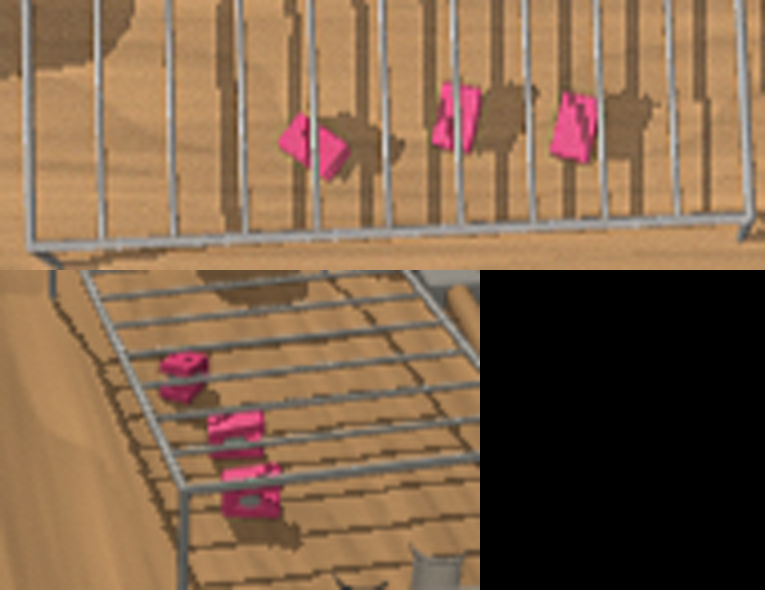

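Three clips under the shelf: the left one is turned about 50° (crop (313,147)), and the other two are nearly straight at (457,117) and (575,128). Going to the handle now.

Call:
move_arm(moves=[[1,0.13,0.02,0.08,0,0,-0.11],[1,0.26,0.03,0.16,0,0,-0.22],[1,0.4,0.05,0.24,0,0,-0.33],[0.8,0.54,0.06,0.32,0,0,-0.44],[0.6,0.674,0.078,0.388,0,0,-0.555],[0.5,0.674,0.078,0.388,0,0,-0.555],[0.4,0.674,0.078,0.388,0,0,-0.555],[0.35,0.674,0.078,0.388,0,0,-0.555],[0.35,0.674,0.078,0.388,0,0,-0.555],[0.35,0.674,0.078,0.388,0,0,-0.555]])

```text
clock: 1.55
position: [0.2649, -0.5201, 0.2003]
tool_rot: [[0.574, 0.819, 0.0], [0.819, -0.574, -0.0], [-0.0, 0.0, -1.0]]
force: [0.0, 0.3, 0.6]
opening: 0.0299
gripper_force: 0.0
```

Call:
move_arm(moves=[[0.35,0.13,0.1,0.12,0,0,-0.11],[0.35,0.26,0.2,0.24,0,0,-0.22],[0.35,0.4,0.31,0.36,0,0,-0.33],[0.35,0.54,0.42,0.48,0,0,-0.44],[0.35,0.671,0.522,0.625,0,0,-0.55],[0.35,0.671,0.522,0.625,0,0,-0.55],[0.35,0.671,0.522,0.625,0,0,-0.55],[0.35,0.671,0.522,0.625,0,0,-0.55],[0.35,0.671,0.522,0.625,0,0,-0.55],[0.35,0.671,0.522,0.625,0,0,-0.55]])

```text
clock: 2.8
position: [0.3298, -0.5002, 0.1504]
tool_rot: [[0.035, 0.999, 0.0], [0.999, -0.035, -0.0], [-0.0, 0.0, -1.0]]
force: [0.7, -0.5, 0.1]
opening: 0.0301
gripper_force: 0.0
```

Call:
move_arm(moves=[[0.35,0.13,0.2,0.09,0,0,0],[0.35,0.26,0.42,0.18,0,0,0],[0.35,0.4,0.64,0.27,0,0,0],[0.35,0.53,0.857,0.375,0,0,0],[0.35,0.53,0.857,0.375,0,0,0],[0.35,0.53,0.857,0.375,0,0,0],[0.35,0.53,0.857,0.375,0,0,0],[0.35,0.53,0.857,0.375,0,0,0],[0.35,0.53,0.857,0.375,0,0,0],[0.35,0.53,0.857,0.375,0,0,0]])

```text
clock: 4.05
position: [0.3999, -0.4602, 0.1203]
tool_rot: [[0.035, 0.999, 0.0], [0.999, -0.035, -0.0], [-0.0, 0.0, -1.0]]
force: [-0.5, -1.3, 1.2]
opening: 0.0296
gripper_force: 0.0
```

Call:
move_arm(moves=[[0.35,0.13,0.2,0,0,0,0],[0.35,0.26,0.42,0,0,0,0],[0.35,0.4,0.64,0,0,0,0],[0.35,0.53,0.857,0,0,0,0],[0.35,0.53,0.857,0,0,0,0],[0.35,0.53,0.857,0,0,0,0],[0.35,0.53,0.857,0,0,0,0],[0.35,0.53,0.857,0,0,0,0],[0.35,0.53,0.857,0,0,0,0],[0.35,0.53,0.857,0,0,0,0]])

```text
clock: 5.3
position: [0.4699, -0.4202, 0.1203]
tool_rot: [[0.035, 0.999, -0.0], [0.999, -0.035, 0.0], [0.0, -0.0, -1.0]]
force: [-0.5, 0.8, -0.5]
opening: 0.0298
gripper_force: 0.0
```

Call:
move_arm(moves=[[0.35,0.06,0.23,0,0,0,0],[0.35,0.12,0.46,0,0,0,0],[0.35,0.18,0.69,0,0,0,0],[0.35,0.24,0.929,0,0,0,0],[0.35,0.24,0.929,0,0,0,0],[0.35,0.24,0.929,0,0,0,0],[0.35,0.24,0.929,0,0,0,0],[0.35,0.24,0.929,0,0,0,0],[0.35,0.24,0.929,0,0,0,0],[0.35,0.24,0.929,0,0,0,0]])

```text
clock: 6.55
position: [0.5448, -0.4035, 0.1203]
tool_rot: [[0.035, 0.999, 0.0], [0.999, -0.035, 0.0], [0.0, 0.0, -1.0]]
force: [0.5, -0.6, -0.8]
opening: 0.03
gripper_force: 0.0
```

```bash
python3 - <<'E'
from h import *
s=arm.sense();print(s['opening'],s['position'],s['clock'])
cam('wrist','w1.png')
plan((.559,-.404,.09,89),(.559,-.404,.028,89))
E
```

```text
0.02995881892079609 [ 0.54484329 -0.40352913  0.12028793] 6.55
(0.559, -0.404, 0.09, 89) shift [-0.0, 0.176, 0.379] turn [0.0, -0.0, -0.017] 
(0.559, -0.404, 0.028, 89) shift [0.0, 0.0, 0.775] turn [0.0, 0.0, 0.0]
```

View pics/w1.png

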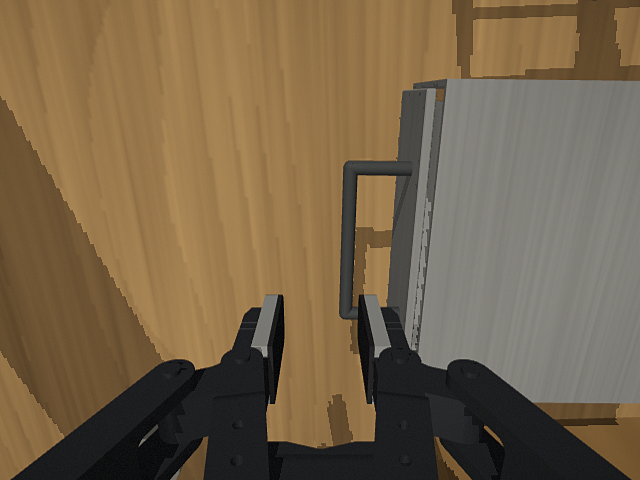

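Wrist view: handle bar from (349,165) to (346,318), right of the finger centre as expected. Descending over it, clamping and pulling.

Call:
move_arm(moves=[[0.32,0,0.06,0.1,0,0,-0.017],[0.32,0,0.12,0.2,0,0,-0.017],[0.32,0,0.176,0.3,0,0,-0.017],[0.32,0,0.176,0.379,0,0,-0.017],[0.32,0,0.176,0.379,0,0,-0.017],[0.32,0,0.176,0.379,0,0,-0.017],[0.32,0,0.176,0.379,0,0,-0.017],[0.32,0,0.176,0.379,0,0,-0.017],[0.32,0,0.176,0.379,0,0,-0.017],[0.32,0,0.176,0.379,0,0,-0.017]])

```text
clock: 7.85
position: [0.559, -0.404, 0.0899]
tool_rot: [[0.017, 1.0, 0.0], [1.0, -0.017, 0.0], [0.0, 0.0, -1.0]]
force: [-0.3, 0.2, 0.3]
opening: 0.0271
gripper_force: 0.0
```

```bash
python3 - <<'E'
from h import *
c=cam('wrist','w2.png')
w=cv2.imread('pics/w1.png')
s=arm.sense();print(s['position'],s['force'])
P=np.array(s['position']);print('tcp px',proj(c,[P,[.559,-.36,.045],[.559,-.449,.045]]))
E
```

```text
[ 0.55900615 -0.40396618  0.0899595 ] [ 0.38621267  0.00759102 -0.64212605]
tcp px [[321.44029212 314.97041025]
 [319.69970737 184.91228415]
 [322.61422352 344.4592087 ]]
```

View pics/w2.png

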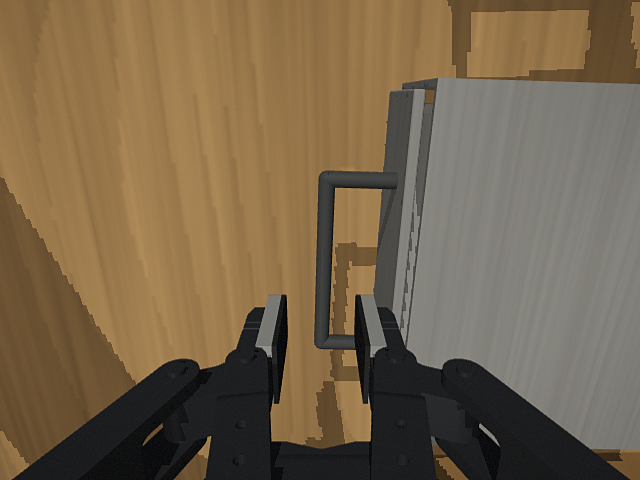

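Bar now at column ~325, with the fingers' centre projected to 321: well centred. Descend, close, pull.

Call:
move_arm(moves=[[0.32,0,0.02,0.15,0,0,0],[0.32,0,0.02,0.3,0,0,0],[0.32,0,0.02,0.45,0,0,0],[0.32,0,0.02,0.6,0,0,0],[0.32,0,0.02,0.72,0,0,0],[0.32,0,0.02,0.775,0,0,0],[0.32,0,0.02,0.775,0,0,0],[0,0,0.02,0.775,0,0,0],[0,0,0.02,0.775,0,0,0],[0,0,0.02,0.775,0,0,0]])

```text
clock: 9.15
position: [0.5608, -0.4041, 0.0285]
tool_rot: [[0.017, 1.0, 0.001], [1.0, -0.017, -0.0], [-0.0, 0.001, -1.0]]
force: [-0.5, 1.0, 4.9]
opening: 0.0059
gripper_force: 58.7
```

Call:
move_arm(moves=[[0,0,0,0,0,0,0],[0,0,0,0,0,0,0],[0,0,-0.1,0,0,0,0],[0,0,-0.2,0,0,0,0],[0,0,-0.3,0,0,0,0],[0,0,-0.4,0,0,0,0],[0,0,-0.5,0,0,0,0],[0,0,-0.6,0,0,0,0],[0,0,-0.7,0,0,0,0],[0,0,-0.7,0,0,0,0]])

```text
clock: 10.4
position: [0.5044, -0.4017, 0.0284]
tool_rot: [[0.017, 1.0, 0.0], [1.0, -0.017, 0.002], [0.002, 0.0, -1.0]]
force: [-1.9, 12.9, 12.8]
opening: 0.0056
gripper_force: 59.7
```

Call:
move_arm(moves=[[0,0,-0.1,0,0,0,0],[0,0,-0.2,0,0,0,0],[0,0,-0.3,0,0,0,0],[0,0,-0.4,0,0,0,0],[0,0,-0.5,0,0,0,0],[0,0,-0.6,0,0,0,0],[0,0,-0.64,0,0,0,0],[0,0,-0.67,0,0,0,0],[0,0,-0.67,0,0,0,0],[0,0,-0.67,0,0,0,0]])

```text
clock: 11.65
position: [0.4546, -0.3995, 0.0285]
tool_rot: [[0.016, 1.0, 0.007], [1.0, -0.016, 0.003], [0.003, 0.007, -1.0]]
force: [33.7, 23.3, 2.8]
opening: 0.0055
gripper_force: 59.7
```

Tray is at its stop (33 N at the end, 106 mm plus compliance). Releasing, rising and going to the reacher.

```bash
python3 - <<'E'
from h import *
plan((.459,-.4,.0285,89),(.457,-.4,.108,89),(.455,-.32,.16,50),(.45,-.21,.18,45),(.445,-.1,.18,45),(.445,.01,.18,45),(.445,.12,.18,45),(.45,.22,.18,45),(.46,.29,.16,25),(.471,.352,.13,4.3))
E
```

```text
(0.459, -0.4, 0.0285, 89) shift [-0.005, 0.055, 0.0] turn [0.006, -0.003, 0.001] 
(0.457, -0.4, 0.108, 89) shift [-0.0, -0.025, -0.994] turn [0.0, 0.0, 0.0] 
(0.455, -0.32, 0.16, 50) shift [0.999, -0.042, -0.65] turn [0.0, 0.0, 0.65] 
(0.45, -0.21, 0.18, 45) shift [1.013, -0.932, -0.25] turn [0.0, 0.0, 0.083] TOO FAR
(0.445, -0.1, 0.18, 45) shift [0.928, -1.016, 0.0] turn [0.0, 0.0, 0.0] TOO FAR
(0.445, 0.01, 0.18, 45) shift [0.972, -0.972, 0.0] turn [0.0, 0.0, 0.0] 
(0.445, 0.12, 0.18, 45) shift [0.972, -0.972, 0.0] turn [0.0, 0.0, 0.0] 
(0.45, 0.22, 0.18, 45) shift [0.928, -0.84, 0.0] turn [0.0, 0.0, 0.0] 
(0.46, 0.29, 0.16, 25) shift [0.707, -0.53, 0.25] turn [0.0, 0.0, 0.333] 
(0.471, 0.352, 0.13, 4.3) shift [0.452, -0.644, 0.375] turn [0.0, 0.0, 0.345]
```

Call:
move_arm(moves=[[0,0,0.03,0,0,0,0],[0,0,0.04,0,0,0,0],[0.32,0,0.04,0,0,0,0],[0.32,0,0.04,0,0,0,0],[0.32,0,0.04,0,0,0,0],[0.32,0,0.04,-0.2,0,0,0],[0.32,0,0.04,-0.4,0,0,0],[0.32,0,0.04,-0.6,0,0,0],[0.32,0,0.04,-0.8,0,0,0],[0.32,0,0.04,-1,0,0,0]])

```text
clock: 12.9
position: [0.4543, -0.4022, 0.1092]
tool_rot: [[0.017, 1.0, 0.0], [1.0, -0.017, -0.0], [-0.0, 0.0, -1.0]]
force: [-0.8, 0.5, 0.0]
opening: 0.0274
gripper_force: 0.0
```

Call:
move_arm(moves=[[0.5,0.1,0,-0.2,0,0,0.1],[0.6,0.3,0,-0.4,0,0,0.22],[0.7,0.5,-0.03,-0.65,0,0,0.34],[0.8,0.7,-0.042,-0.65,0,0,0.46],[0.9,0.9,-0.042,-0.65,0,0,0.58],[1,1,-0.042,-0.65,0,0,0.65],[1,1,-0.042,-0.65,0,0,0.65],[1,1,-0.042,-0.65,0,0,0.65],[1,1,-0.042,-0.65,0,0,0.65],[1,1,-0.042,-0.65,0,0,0.65]])

```text
clock: 14.15
position: [0.4522, -0.3224, 0.1599]
tool_rot: [[0.642, 0.766, -0.0], [0.766, -0.642, 0.0], [0.0, -0.0, -1.0]]
force: [-0.1, -0.5, -0.0]
opening: 0.0848
gripper_force: 0.0
```

Call:
move_arm(moves=[[1,0.2,-0.18,-0.05,0,0,0.08],[1,0.4,-0.37,-0.1,0,0,0.08],[1,0.6,-0.56,-0.15,0,0,0.08],[1,0.8,-0.75,-0.2,0,0,0.083],[1,1,-0.93,-0.25,0,0,0.083],[1,1,-0.93,-0.25,0,0,0.083],[1,1,-0.93,-0.25,0,0,0.083],[1,1,-0.93,-0.25,0,0,0.083],[1,1,-0.93,-0.25,0,0,0.083],[1,1,-0.93,-0.25,0,0,0.083]])

```text
clock: 15.4
position: [0.4466, -0.2133, 0.1798]
tool_rot: [[0.707, 0.707, -0.0], [0.707, -0.707, 0.0], [-0.0, -0.0, -1.0]]
force: [0.8, 0.1, 0.1]
opening: 0.0854
gripper_force: 0.0
```

Call:
move_arm(moves=[[1,0.2,-0.2,0,0,0,0],[1,0.4,-0.4,0,0,0,0],[1,0.6,-0.6,0,0,0,0],[1,0.8,-0.8,0,0,0,0],[1,0.95,-1,0,0,0,0],[1,0.95,-1,0,0,0,0],[1,0.95,-1,0,0,0,0],[1,0.95,-1,0,0,0,0],[1,0.95,-1,0,0,0,0],[1,0.95,-1,0,0,0,0]])

```text
clock: 16.65
position: [0.4437, -0.103, 0.1799]
tool_rot: [[0.707, 0.707, -0.0], [0.707, -0.707, 0.0], [0.0, -0.0, -1.0]]
force: [0.7, -0.1, 0.5]
opening: 0.0853
gripper_force: 0.0
```

Call:
move_arm(moves=[[1,0.2,-0.2,0,0,0,0],[1,0.4,-0.4,0,0,0,0],[1,0.6,-0.6,0,0,0,0],[1,0.8,-0.8,0,0,0,0],[1,0.97,-0.97,0,0,0,0],[1,0.97,-0.97,0,0,0,0],[1,0.97,-0.97,0,0,0,0],[1,0.97,-0.97,0,0,0,0],[1,0.97,-0.97,0,0,0,0],[1,0.97,-0.97,0,0,0,0]])

```text
clock: 17.9
position: [0.4436, 0.0068, 0.18]
tool_rot: [[0.707, 0.707, -0.0], [0.707, -0.707, 0.0], [0.0, -0.0, -1.0]]
force: [0.0, -0.2, 0.0]
opening: 0.0856
gripper_force: 0.0
```

Call:
move_arm(moves=[[1,0.2,-0.2,0,0,0,0],[1,0.4,-0.4,0,0,0,0],[1,0.6,-0.6,0,0,0,0],[1,0.8,-0.8,0,0,0,0],[1,0.97,-0.97,0,0,0,0],[1,0.97,-0.97,0,0,0,0],[1,0.97,-0.97,0,0,0,0],[1,0.97,-0.97,0,0,0,0],[1,0.97,-0.97,0,0,0,0],[1,0.97,-0.97,0,0,0,0]])

```text
clock: 19.15
position: [0.4436, 0.1165, 0.18]
tool_rot: [[0.707, 0.707, 0.0], [0.707, -0.707, 0.0], [0.0, -0.0, -1.0]]
force: [-0.1, -1.0, -0.7]
opening: 0.0856
gripper_force: 0.0
```

Call:
move_arm(moves=[[1,0.2,-0.2,0,0,0,0],[1,0.4,-0.4,0,0,0,0],[1,0.6,-0.6,0,0,0,0],[1,0.8,-0.8,0,0,0,0],[1,0.93,-0.84,0,0,0,0],[1,0.93,-0.84,0,0,0,0],[1,0.93,-0.84,0,0,0,0],[1,0.93,-0.84,0,0,0,0],[1,0.93,-0.84,0,0,0,0],[1,0.93,-0.84,0,0,0,0]])

```text
clock: 20.4
position: [0.4486, 0.2167, 0.18]
tool_rot: [[0.707, 0.707, 0.0], [0.707, -0.707, 0.0], [0.0, -0.0, -1.0]]
force: [0.4, 0.7, 0.5]
opening: 0.0856
gripper_force: 0.0
```

```bash
python3 - <<'E'
from h import *
plan((.46,.29,.16,25),(.472,.353,.13,4.3))
c=cam('top','t3.png')
E
```

```text
(0.46, 0.29, 0.16, 25) shift [0.749, -0.546, 0.251] turn [-0.0, -0.0, 0.334] 
(0.472, 0.353, 0.13, 4.3) shift [0.469, -0.65, 0.375] turn [0.0, 0.0, 0.345]
```

Call:
move_arm(moves=[[1,0.15,-0.1,0.05,0,0,0.1],[1,0.3,-0.2,0.1,0,0,0.2],[1,0.45,-0.32,0.15,0,0,0.3],[1,0.6,-0.44,0.2,0,0,0.334],[1,0.749,-0.546,0.251,0,0,0.334],[1,0.749,-0.546,0.251,0,0,0.334],[1,0.749,-0.546,0.251,0,0,0.334],[1,0.749,-0.546,0.251,0,0,0.334],[1,0.749,-0.546,0.251,0,0,0.334],[1,0.749,-0.546,0.251,0,0,0.334]])

```text
clock: 21.7
position: [0.46, 0.29, 0.16]
tool_rot: [[0.906, 0.423, 0.0], [0.423, -0.906, 0.0], [0.0, -0.0, -1.0]]
force: [-0.4, -0.2, -0.5]
opening: 0.0854
gripper_force: 0.0
```

Call:
move_arm(moves=[[1,0.1,-0.13,0.1,0,0,0.1],[1,0.2,-0.26,0.2,0,0,0.2],[1,0.3,-0.4,0.3,0,0,0.3],[1,0.4,-0.55,0.375,0,0,0.345],[1,0.469,-0.65,0.375,0,0,0.345],[1,0.469,-0.65,0.375,0,0,0.345],[1,0.469,-0.65,0.375,0,0,0.345],[1,0.469,-0.65,0.375,0,0,0.345],[1,0.469,-0.65,0.375,0,0,0.345],[1,0.469,-0.65,0.375,0,0,0.345]])

```text
clock: 22.95
position: [0.472, 0.353, 0.13]
tool_rot: [[0.997, 0.075, 0.0], [0.075, -0.997, 0.0], [0.0, -0.0, -1.0]]
force: [-0.7, 0.3, 0.2]
opening: 0.0855
gripper_force: 0.0
```

```bash
python3 - <<'E'
from h import *
c=cam('wrist')
im=c['image'].copy();th=np.radians(4.3);R=np.array([[np.cos(th),-np.sin(th)],[np.sin(th),np.cos(th)]])
# predicted points: trigger top, pivot, palm corners outer top, right jaw tip
L=np.array([[0,-.023,.05],[.065,-.012,.046],[.045,.030,.05],[-.06,.03,.05],[.188,-.0205,.036],[.152,-.0205,.036]])
W=np.c_[np.array([.473,.3555])+L[:,:2]@R.T,L[:,2]]
for p in proj(c,W): cv2.circle(im,tuple(int(v) for v in p),4,(255,0,0),1)
cv2.imwrite('pics/w3.png',im[:,:,::-1]);print(proj(c,W).round())
plan((.473,.3555,.10,4.3),(.473,.3555,.025,4.3))
E
```

```text
[[ 356.  242.]
 [ 339.  129.]
 [ 263.  166.]
 [ 271.  330.]
 [ 360. -140.]
 [ 357.  -51.]]
(0.473, 0.3555, 0.1, 4.3) shift [0.014, -0.029, 0.375] turn [-0.0, -0.0, -0.0] 
(0.473, 0.3555, 0.025, 4.3) shift [0.0, 0.0, 0.938] turn [0.0, 0.0, 0.0]
```

View pics/w3.png

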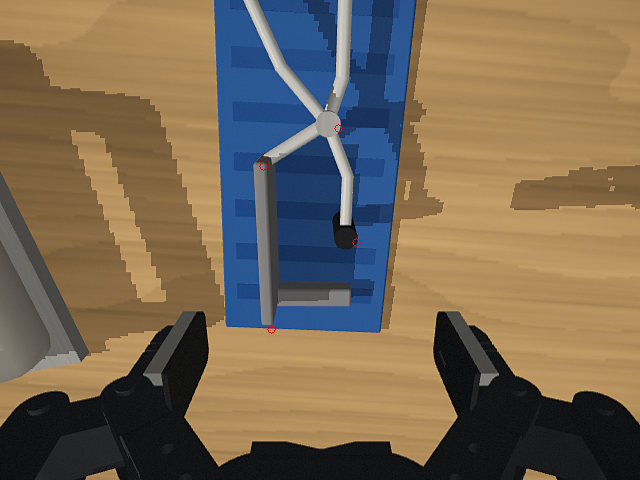

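Reacher sits ~6 mm left and ~2.5 mm ahead of my prediction (trigger top at (346,237), palm edge (255,166)-(262,325)); correcting, descending and taking it with the claw at 0.66.

Call:
move_arm(moves=[[1,0.02,-0.05,0.1,0,0,0],[1,0.048,-0.087,0.2,0,0,0],[1,0.048,-0.087,0.3,0,0,0],[1,0.048,-0.087,0.4,0,0,0],[1,0.048,-0.087,0.5,0,0,0],[1,0.048,-0.087,0.6,0,0,0],[1,0.048,-0.087,0.7,0,0,0],[1,0.048,-0.087,0.75,0,0,0],[1,0.048,-0.087,0.75,0,0,0],[1,0.048,-0.087,0.75,0,0,0]])

```text
clock: 24.25
position: [0.4755, 0.3605, 0.0702]
tool_rot: [[0.997, 0.075, 0.0], [0.075, -0.997, 0.0], [0.0, -0.0, -1.0]]
force: [0.3, -0.5, 0.4]
opening: 0.0855
gripper_force: 0.0
```

Call:
move_arm(moves=[[1,0,0,0.1,0,0,0],[1,0,0,0.2,0,0,0],[1,0,0,0.3,0,0,0],[1,0,0,0.4,0,0,0],[1,0,0,0.5,0,0,0],[1,0,0,0.6,0,0,0],[1,0,0,0.7,0,0,0],[1,0,0,0.75,0,0,0],[1,0,0,0.75,0,0,0],[1,0,0,0.75,0,0,0]])

```text
clock: 25.5
position: [0.4755, 0.3605, 0.0102]
tool_rot: [[0.997, 0.075, 0.0], [0.075, -0.997, 0.0], [0.0, -0.0, -1.0]]
force: [1.0, -0.2, -0.1]
opening: 0.0855
gripper_force: 0.0
```

Call:
move_arm(moves=[[0.95,0,0,0,0,0,0],[0.9,0,0,0,0,0,0],[0.85,0,0,0,0,0,0],[0.8,0,0,0,0,0,0],[0.75,0,0,0,0,0,0],[0.7,0,0,0,0,0,0],[0.66,0,0,0,0,0,0],[0.66,0,0,0,0,0,0],[0.66,0,0,0,0,0,0],[0.66,0,0,0,0,0,0]])

```text
clock: 26.75
position: [0.4756, 0.3612, 0.0107]
tool_rot: [[0.997, 0.075, 0.001], [0.075, -0.997, 0.002], [0.001, -0.002, -1.0]]
force: [-2.5, 4.6, 7.1]
opening: 0.0567
gripper_force: 19.8
```

Call:
move_arm(moves=[[0.66,0,0,-0.05,0,0,0],[0.66,0,0,-0.1,0,0,0],[0.66,0,0,-0.15,0,0,0],[0.66,0,0,-0.2,0,0,0],[0.66,0,0,-0.25,0,0,0],[0.66,0,0,-0.3,0,0,0],[0.66,0,0,-0.35,0,0,0],[0.66,0,0,-0.4,0,0,0],[0.66,0,0,-0.4,0,0,0],[0.66,0,0,-0.4,0,0,0]])

```text
clock: 28.0
position: [0.4753, 0.3604, 0.0418]
tool_rot: [[0.997, 0.075, -0.0], [0.075, -0.997, 0.0], [-0.0, -0.0, -1.0]]
force: [-1.2, -0.2, -1.9]
opening: 0.0568
gripper_force: 16.2
```

```bash
python3 - <<'E'
from h import *
s=arm.sense();p=np.array(s['position']);print(p,s['opening'])
c=cam('wrist');im=c['image'].copy();t=cam('top');s2=cam('side')
th=np.radians(4.3);R=np.array([[np.cos(th),-np.sin(th)],[np.sin(th),np.cos(th)]])
u=p[2]-.010+.006  # underside if gripped as planned
L=np.array([[.065,-.012,.04],[.045,.027,.044],[-.06,.027,.044],[.188,-.0195,.03],[.152,-.0195,.03]])
W=np.c_[p[:2]+L[:,:2]@R.T,L[:,2]+u]
print(proj(c,W).round());
for q in proj(c,W): cv2.circle(im,tuple(int(v) for v in q),4,(255,0,0),1)
q=proj(t,W);print(q.round(1));ti=t['image'][165:315,95:215];ti=cv2.resize(ti,None,fx=2.6,fy=3.2/1.0)
ti=cv2.resize(t['image'][165:315,95:195],None,fx=3,fy=3,interpolation=cv2.INTER_CUBIC)
for v in q: cv2.circle(ti,(int((v[0]-95)*3),int((v[1]-165)*3)),4,(255,0,0),1)
si=cv2.resize(s2['image'][120:220,220:350],None,fx=2.3,fy=2.3)
o=np.zeros((600,800,3),np.uint8);o[:360,:480]=cv2.resize(im,(480,360));o[:450,490:790]=ti;o[365:595,:299]=si
cv2.imwrite('pics/w4.png',o[:,:,::-1])
E
```

```text
[0.47526172 0.36035894 0.04179994] 0.056765780496244464
[[ 368.  169.]
 [ 224.  244.]
 [ 247.  518.]
 [ 426. -484.]
 [ 412. -234.]]
[[129.2 235.9]
 [112.5 245.4]
 [113.9 290. ]
 [132.1 185.5]
 [132.6 200.2]]
```

View pics/w4.png

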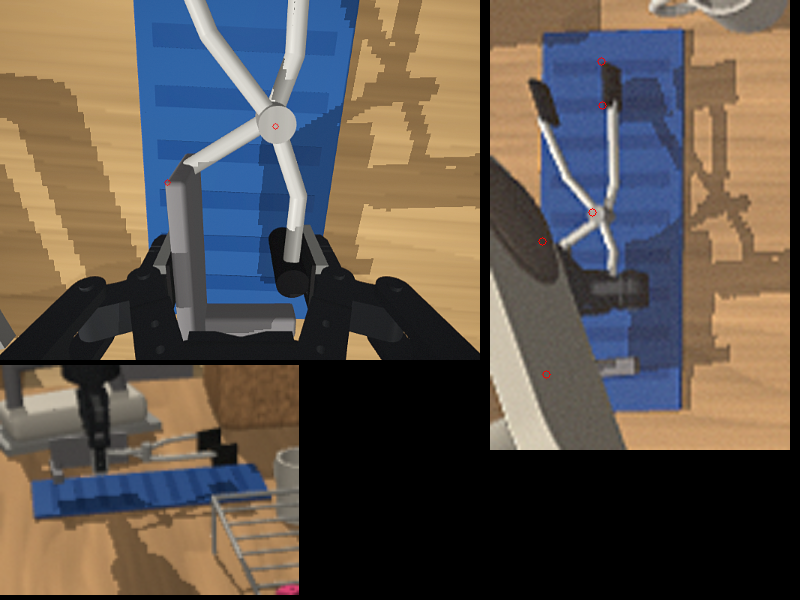

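Reacher is in the fingers as planned: the wrist view's pivot coincides with the prediction. The top view disagrees by ~5 mm, so I'll compare jaws and clips in the same top picture. Moving to in front of the left clip.

```bash
python3 - <<'E'
from h import *
c=cam('top')
f=lambda x,y:(205+x/4.5,155+y/4.5)
C=ray(c,[f(313.5,147),f(457,118),f(575,127)],.02);print(C.round(4))
h=np.radians(22);d=np.array([np.cos(h),np.sin(h)])
g=C[0,:2]-.28*d;print(g)
plan((.42,.33,.06,4.3),(.405,.25,.06,10),(.405,.17,.06,16),(.405,.09,.06,22),(.405,.005,.05,22),(g[0],g[1]+.005,.03,22))
E
```

```text
[[ 0.6676  0.0149  0.02  ]
 [ 0.6838 -0.0644  0.02  ]
 [ 0.6788 -0.1295  0.02  ]]
[ 0.40796288 -0.09003057]
(0.42, 0.33, 0.06, 4.3) shift [-0.717, 0.326, -0.228] turn [0.0, 0.0, 0.0] 
(0.405, 0.25, 0.06, 10) shift [-0.262, 0.983, 0.0] turn [0.0, 0.0, -0.095] 
(0.405, 0.17, 0.06, 16) shift [-0.174, 0.985, 0.0] turn [0.0, 0.0, -0.1] 
(0.405, 0.09, 0.06, 22) shift [-0.276, 0.961, 0.0] turn [0.0, 0.0, -0.1] 
(0.405, 0.005, 0.05, 22) shift [-0.398, 0.985, 0.125] turn [0.0, 0.0, 0.0] 
(np.float64(0.4079628827630077), np.float64(-0.08503057007448535), 0.03, 22) shift [-0.387, 1.057, 0.25] turn [0.0, 0.0, 0.0] TOO FAR
```

Call:
move_arm(moves=[[0.66,-0.08,0.03,-0.05,0,0,0],[0.66,-0.16,0.06,-0.1,0,0,0],[0.66,-0.25,0.1,-0.15,0,0,0],[0.66,-0.34,0.14,-0.2,0,0,0],[0.66,-0.43,0.18,-0.228,0,0,0],[0.66,-0.52,0.22,-0.228,0,0,0],[0.66,-0.61,0.27,-0.228,0,0,0],[0.66,-0.717,0.326,-0.228,0,0,0],[0.66,-0.717,0.326,-0.228,0,0,0],[0.66,-0.717,0.326,-0.228,0,0,0]])

```text
clock: 29.45
position: [0.4203, 0.3302, 0.0603]
tool_rot: [[0.997, 0.075, 0.0], [0.075, -0.997, 0.0], [0.0, -0.0, -1.0]]
force: [0.1, 0.6, -2.4]
opening: 0.0567
gripper_force: 16.2
```

Call:
move_arm(moves=[[0.66,-0.03,0.1,0,0,0,-0.01],[0.66,-0.06,0.22,0,0,0,-0.02],[0.66,-0.09,0.34,0,0,0,-0.03],[0.66,-0.12,0.46,0,0,0,-0.045],[0.66,-0.15,0.58,0,0,0,-0.06],[0.66,-0.19,0.7,0,0,0,-0.07],[0.66,-0.22,0.82,0,0,0,-0.08],[0.66,-0.262,0.983,0,0,0,-0.095],[0.66,-0.262,0.983,0,0,0,-0.095],[0.66,-0.262,0.983,0,0,0,-0.095]])

```text
clock: 30.7
position: [0.4052, 0.2502, 0.0603]
tool_rot: [[0.985, 0.173, 0.0], [0.173, -0.985, 0.0], [0.0, -0.0, -1.0]]
force: [-0.4, 0.1, -1.9]
opening: 0.0567
gripper_force: 16.2
```

Call:
move_arm(moves=[[0.66,-0.02,0.1,0,0,0,-0.01],[0.66,-0.04,0.22,0,0,0,-0.02],[0.66,-0.06,0.34,0,0,0,-0.03],[0.66,-0.08,0.46,0,0,0,-0.045],[0.66,-0.1,0.58,0,0,0,-0.06],[0.66,-0.12,0.7,0,0,0,-0.07],[0.66,-0.14,0.82,0,0,0,-0.08],[0.66,-0.174,0.985,0,0,0,-0.1],[0.66,-0.174,0.985,0,0,0,-0.1],[0.66,-0.174,0.985,0,0,0,-0.1]])

```text
clock: 31.95
position: [0.4051, 0.1702, 0.0602]
tool_rot: [[0.961, 0.275, 0.0], [0.275, -0.961, 0.0], [0.0, -0.0, -1.0]]
force: [0.3, 0.4, -1.6]
opening: 0.0568
gripper_force: 16.2
```

Call:
move_arm(moves=[[0.66,-0.03,0.1,0,0,0,-0.01],[0.66,-0.06,0.22,0,0,0,-0.02],[0.66,-0.09,0.34,0,0,0,-0.03],[0.66,-0.12,0.46,0,0,0,-0.045],[0.66,-0.16,0.58,0,0,0,-0.06],[0.66,-0.2,0.7,0,0,0,-0.07],[0.66,-0.24,0.82,0,0,0,-0.08],[0.66,-0.276,0.961,0,0,0,-0.1],[0.66,-0.276,0.961,0,0,0,-0.1],[0.66,-0.276,0.961,0,0,0,-0.1]])

```text
clock: 33.2
position: [0.405, 0.0901, 0.0601]
tool_rot: [[0.927, 0.374, 0.0], [0.374, -0.927, 0.0], [0.0, -0.0, -1.0]]
force: [1.6, -0.7, -1.6]
opening: 0.0571
gripper_force: 16.2
```

Call:
move_arm(moves=[[0.66,-0.04,0.1,0.02,0,0,0],[0.66,-0.08,0.22,0.04,0,0,0],[0.66,-0.13,0.34,0.06,0,0,0],[0.66,-0.18,0.46,0.08,0,0,0],[0.66,-0.23,0.58,0.1,0,0,0],[0.66,-0.28,0.7,0.125,0,0,0],[0.66,-0.33,0.82,0.125,0,0,0],[0.66,-0.398,0.985,0.125,0,0,0],[0.66,-0.398,0.985,0.125,0,0,0],[0.66,-0.398,0.985,0.125,0,0,0]])

```text
clock: 34.45
position: [0.405, 0.0051, 0.0501]
tool_rot: [[0.927, 0.374, -0.0], [0.374, -0.927, 0.0], [0.0, -0.0, -1.0]]
force: [-0.4, 0.0, -2.2]
opening: 0.0567
gripper_force: 16.2
```

Call:
move_arm(moves=[[0.66,-0.04,0.1,0.03,0,0,0],[0.66,-0.08,0.22,0.06,0,0,0],[0.66,-0.13,0.34,0.1,0,0,0],[0.66,-0.18,0.46,0.14,0,0,0],[0.66,-0.23,0.58,0.18,0,0,0],[0.66,-0.28,0.7,0.22,0,0,0],[0.66,-0.33,0.84,0.25,0,0,0],[0.66,-0.387,1,0.25,0,0,0],[0.66,-0.387,1,0.25,0,0,0],[0.66,-0.387,1,0.25,0,0,0]])

```text
clock: 35.7
position: [0.4063, -0.0807, 0.0302]
tool_rot: [[0.927, 0.374, 0.0], [0.374, -0.927, 0.0], [0.0, -0.0, -1.0]]
force: [-0.1, 1.0, -1.8]
opening: 0.0565
gripper_force: 16.2
```

```bash
cat >> h.py <<'E'
def look(name,x0=200,y0=150,x1=360,y1=265,k=5):
    s=arm.sense();p=np.array(s['position']);R=np.array(s['tool_rot']);h=np.arctan2(R[1,0],R[0,0])
    c=cam('top');o=cv2.resize(c['image'][y0:y1,x0:x1],None,fx=k,fy=k,interpolation=cv2.INTER_CUBIC)
    d=np.array([np.cos(h),np.sin(h)]);l=np.array([-d[1],d[0]]);u=p[2]-.004
    L=[(.188,-.0205,.03),(.152,-.0205,.03),(.065,-.012,.04),(.17,-.007,.03)]
    W=[np.r_[p[:2]+a*d+b*l,u+z] for a,b,z in L]
    for q in proj(c,W): cv2.circle(o,(int((q[0]-x0+.5)*k),int((q[1]-y0+.5)*k)),5,(0,255,0),1)
    print(p.round(4),np.degrees(h).round(2),s['opening'],s['force'],'pred px',((proj(c,W)-[x0-.5,y0-.5])*k).round().tolist())
    cv2.imwrite('pics/'+name,o[:,:,::-1]);return c
E
python3 -c "
from h import *
look('l1.png')"
```

```text
[ 0.4063 -0.0807  0.0302] 21.98 0.05650857152841902 [-0.09005461  0.95043401 -1.84110045] pred px [[458.0, 340.0], [485.0, 409.0], [535.0, 584.0], [445.0, 385.0]]
```

View pics/l1.png

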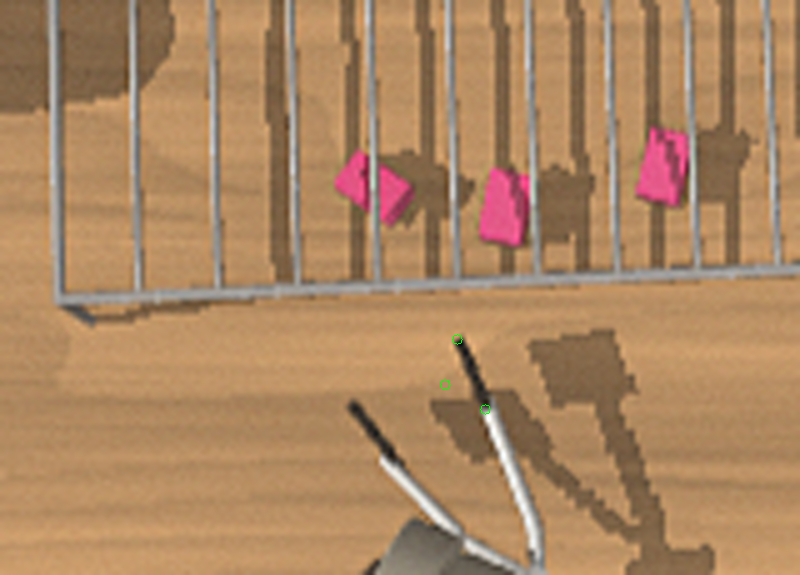

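The jaws match the prediction exactly, so no correction is needed. The middle clip has been knocked: it's now at crop (505,207), heading about -12°, with the left clip at (374,187), heading about 53°, and the right one at (664,167), about -13°. I'll take the middle clip first with the jaws half closed.

```bash
cat >> h.py <<'E'
def goal(cx,cy,h,yc=0,back=0):
    a=np.radians(h);d=np.array([np.cos(a),np.sin(a)]);l=np.array([-d[1],d[0]])
    return np.array([cx,cy])-(.170+back)*d-yc*l
E
python3 - <<'E'
from h import *
c=cam('top')
C=ray(c,[(200+x/5-.5,150+y/5-.5) for x,y in((374,187),(505,207),(664,167))],.02);print(C.round(4))
B=C[1]
g=[goal(B[0],B[1],-12,0,b) for b in(.11,.055,0)]
plan((*g[0],.03,-12),(*g[1],.008,-12),(*g[2],.008,-12))
E
```

```text
[[ 0.6695  0.0158  0.02  ]
 [ 0.6594 -0.0495  0.02  ]
 [ 0.6796 -0.1283  0.02  ]]
(np.float64(0.38555909940777533), np.float64(0.008730790927184873), 0.03, -12) shift [0.178, -1.131, 0.002] turn [-0.0, -0.0, 0.567] TOO FAR
(np.float64(0.43935721744813466), np.float64(-0.0027043520677918903), 0.008, -12) shift [0.688, -0.0, 0.275] turn [0.0, 0.0, 0.0] 
(np.float64(0.493155335488494), np.float64(-0.014139495062768653), 0.008, -12) shift [0.688, -0.0, 0.0] turn [0.0, 0.0, 0.0]
```

Call:
move_arm(moves=[[0.65,0.02,-0.12,0,0,0,0.07],[0.64,0.04,-0.25,0,0,0,0.14],[0.63,0.06,-0.38,0,0,0,0.21],[0.62,0.09,-0.51,0,0,0,0.28],[0.61,0.11,-0.64,0,0,0,0.36],[0.6,0.14,-0.77,0,0,0,0.44],[0.59,0.16,-0.9,0,0,0,0.51],[0.58,0.178,-1,0,0,0,0.567],[0.57,0.178,-1,0,0,0,0.567],[0.57,0.178,-1,0,0,0,0.567]])

```text
clock: 37.05
position: [0.3896, -0.0012, 0.0302]
tool_rot: [[0.978, -0.206, 0.0], [-0.206, -0.978, 0.0], [0.0, -0.0, -1.0]]
force: [-0.7, 0.3, -3.1]
opening: 0.0491
gripper_force: 18.2
```

Call:
move_arm(moves=[[0.57,0,-0.05,0.09,0,0,0],[0.57,0,-0.108,0.18,0,0,0],[0.57,0,-0.108,0.275,0,0,0],[0.57,0.1,-0.108,0.275,0,0,0],[0.57,0.2,-0.108,0.275,0,0,0],[0.57,0.3,-0.108,0.275,0,0,0],[0.57,0.4,-0.108,0.275,0,0,0],[0.57,0.5,-0.108,0.275,0,0,0],[0.57,0.615,-0.108,0.275,0,0,0],[0.57,0.615,-0.108,0.275,0,0,0]])

```text
clock: 38.3
position: [0.44, -0.0031, 0.0081]
tool_rot: [[0.978, -0.208, -0.0], [-0.208, -0.978, 0.0], [-0.0, -0.0, -1.0]]
force: [0.3, -0.0, -2.3]
opening: 0.0491
gripper_force: 18.1
```

```bash
python3 - <<'E'
from h import *
look('l2.png')
g=goal(.6594,-.0495,-12,0,0);plan((*g,.008,-12))
E
```

```text
[ 0.44   -0.0031  0.0081] -12.02 0.04906848439817579 [ 0.33200898 -0.04507919 -2.28951995] pred px [[529.0, 282.0], [513.0, 354.0], [456.0, 523.0], [494.0, 312.0]]
(np.float64(0.49311490787525303), np.float64(-0.014155012560980909), 0.008, -12) shift [0.685, -0.003, -0.0] turn [-0.0, 0.0, -0.0]
```

View pics/l2.png

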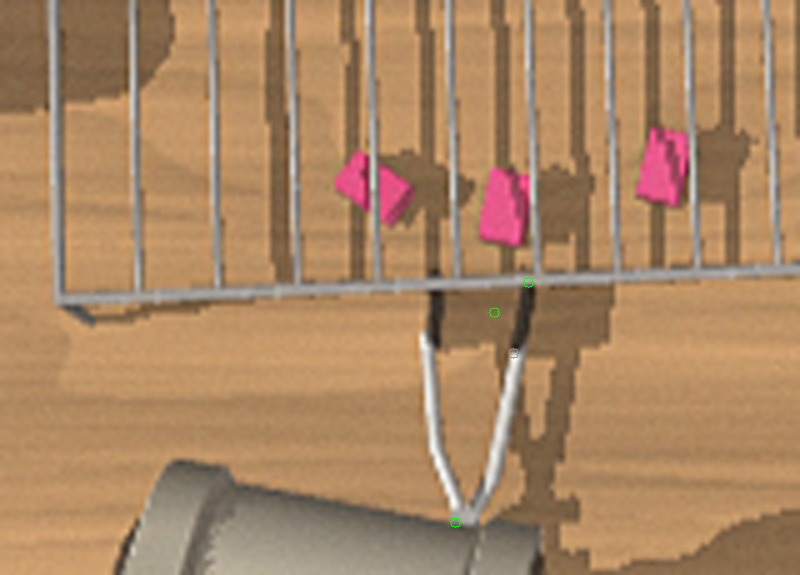

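Jaws line up with the middle clip (plates at 436 and 529, clip at (505,207)). Advancing and squeezing.

Call:
move_arm(moves=[[0.57,0.1,0,0,0,0,0],[0.57,0.2,0,0,0,0,0],[0.57,0.3,0,0,0,0,0],[0.57,0.4,0,0,0,0,0],[0.57,0.5,0,0,0,0,0],[0.57,0.6,0,0,0,0,0],[0.57,0.685,0,0,0,0,0],[0.57,0.685,0,0,0,0,0],[0.5,0.685,0,0,0,0,0],[0.46,0.685,0,0,0,0,0]])

```text
clock: 39.6
position: [0.4928, -0.0143, 0.0081]
tool_rot: [[0.978, -0.208, -0.0], [-0.208, -0.978, 0.0], [-0.0, -0.0, -1.0]]
force: [0.5, 0.5, -3.1]
opening: 0.0397
gripper_force: 20.2
```

Call:
move_arm(moves=[[0.4,0,0,0,0,0,0],[0.3,0,0,0,0,0,0],[0.2,0,0,0,0,0,0],[0.1,0,0,0,0,0,0],[0,0,0,0,0,0,0],[0,0,0,0,0,0,0],[0,0,0,-0.05,0,0,0],[0,0,0,-0.1,0,0,0],[0,0,0,-0.1,0,0,0],[0,0,0,-0.1,0,0,0]])

```text
clock: 40.85
position: [0.493, -0.0144, 0.0161]
tool_rot: [[0.978, -0.208, 0.0], [-0.208, -0.978, 0.0], [0.0, -0.0, -1.0]]
force: [0.3, -0.7, -3.4]
opening: 0.0374
gripper_force: 60.5
```

```bash
python3 - <<'E'
from h import *
look('l3.png')
E
```

```text
[ 0.493  -0.0144  0.0161] -12.02 0.03736263438052733 [ 0.29472498 -0.732216   -3.42892324] pred px [[552.0, 173.0], [536.0, 244.0], [479.0, 412.0], [517.0, 202.0]]
```

View pics/l3.png

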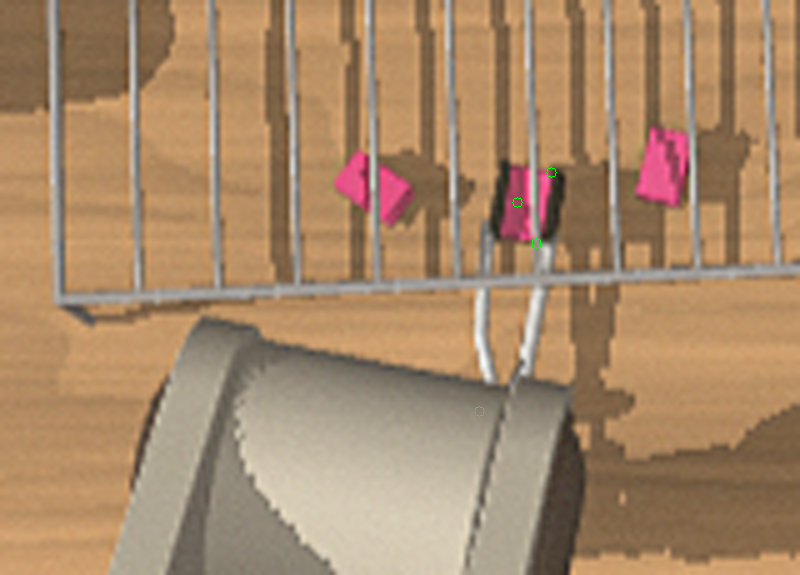

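The clip is squarely clamped at crop (527,203), opening 37 mm, 60 N. Withdrawing, lifting and carrying it to the tray.

```bash
python3 - <<'E'
from h import *
d=np.array([np.cos(np.radians(-12)),np.sin(np.radians(-12))])
p=np.array(arm.sense()['position'])[:2]
a=p-.055*d;b=p-.108*d
plan((*a,.016,-12),(*b,.016,-12),(b[0],b[1]-.02,.085,-9),(.384,-.09,.095,-6),(.383,-.168,.095,-3),(.383,-.246,.095,-3),(.383,-.32,.095,-3),(.383,-.346,.060,-3))
E
```

```text
(np.float64(0.4391890710999126), np.float64(-0.0029580425746925827), 0.016, -12) shift [-0.687, 0.0, 0.0] turn [-0.0, 0.0, -0.0] 
(np.float64(0.38734724826102096), np.float64(0.008061277038648661), 0.016, -12) shift [-0.662, -0.0, 0.0] turn [0.0, 0.0, 0.0] 
(np.float64(0.38734724826102096), np.float64(-0.01193872296135134), 0.085, -9) shift [0.052, 0.245, -0.862] turn [0.0, 0.0, -0.05] 
(0.384, -0.09, 0.095, -6) shift [0.111, 0.97, -0.125] turn [0.0, 0.0, -0.05] 
(0.383, -0.168, 0.095, -3) shift [0.089, 0.971, 0.0] turn [0.0, 0.0, -0.05] 
(0.383, -0.246, 0.095, -3) shift [0.051, 0.974, 0.0] turn [0.0, 0.0, 0.0] 
(0.383, -0.32, 0.095, -3) shift [0.048, 0.924, 0.0] turn [0.0, 0.0, 0.0] 
(0.383, -0.346, 0.06, -3) shift [0.017, 0.325, 0.438] turn [0.0, 0.0, 0.0]
```

Call:
move_arm(moves=[[0,-0.1,0,0,0,0,0],[0,-0.2,0,0,0,0,0],[0,-0.3,0,0,0,0,0],[0,-0.4,0,0,0,0,0],[0,-0.5,0,0,0,0,0],[0,-0.6,0,0,0,0,0],[0,-0.7,0,0,0,0,0],[0,-0.8,0,0,0,0,0],[0,-0.9,0,0,0,0,0],[0,-1,0,0,0,0,0]])

```text
clock: 42.15
position: [0.4143, 0.0024, 0.0161]
tool_rot: [[0.978, -0.208, 0.0], [-0.208, -0.978, 0.0], [-0.0, -0.0, -1.0]]
force: [-0.1, 0.2, -2.6]
opening: 0.0373
gripper_force: 60.5
```

Call:
move_arm(moves=[[0,-0.1,0,0,0,0,0],[0,-0.2,0,0,0,0,0],[0,-0.3,0,0,0,0,0],[0,-0.35,0,0,0,0,0],[0,-0.35,0,-0.15,0,0,0],[0,-0.35,0,-0.3,0,0,0],[0,-0.35,0,-0.45,0,0,0],[0,-0.35,0,-0.6,0,0,0],[0,-0.35,0,-0.75,0,0,0],[0,-0.35,0,-0.95,0,0,0]])

```text
clock: 43.4
position: [0.3872, 0.0081, 0.0928]
tool_rot: [[0.978, -0.208, -0.0], [-0.208, -0.978, 0.0], [-0.0, -0.0, -1.0]]
force: [0.2, -0.6, -2.1]
opening: 0.0371
gripper_force: 60.5
```

```bash
python3 - <<'E'
from h import *
s=arm.sense();print(s['opening'],s['gripper_force'])
look('l4.png')
plan((.386,-.07,.095,-9),(.383,-.15,.095,-6),(.383,-.228,.095,-3),(.383,-.306,.095,-3),(.383,-.346,.095,-3),(.383,-.346,.060,-3))
E
```

```text
0.03705045549240282 60.54036427871324
[0.3872 0.0081 0.0928] -12.02 0.03705045549240282 [ 0.19223818 -0.62405028 -2.08978835] pred px [[495.0, 369.0], [478.0, 446.0], [416.0, 628.0], [458.0, 401.0]]
(0.386, -0.07, 0.095, -9) shift [0.176, 0.959, -0.002] turn [-0.0, -0.002, -0.05] 
(0.383, -0.15, 0.095, -6) shift [0.119, 0.994, 0.0] turn [0.0, 0.0, -0.05] 
(0.383, -0.228, 0.095, -3) shift [0.102, 0.97, 0.0] turn [0.0, 0.0, -0.05] 
(0.383, -0.306, 0.095, -3) shift [0.051, 0.974, 0.0] turn [0.0, 0.0, 0.0] 
(0.383, -0.346, 0.095, -3) shift [0.026, 0.499, 0.0] turn [0.0, 0.0, 0.0] 
(0.383, -0.346, 0.06, -3) shift [0.0, 0.0, 0.438] turn [0.0, 0.0, 0.0]
```

View pics/l4.png

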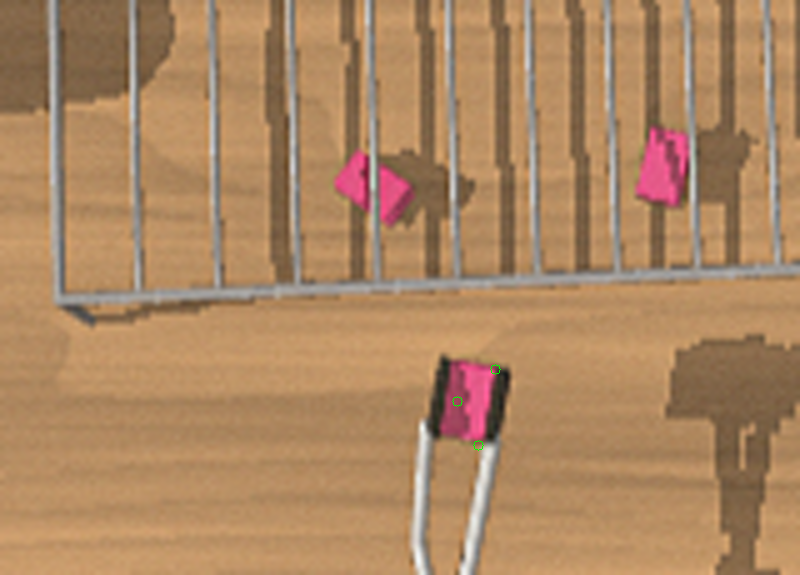

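The clip is held cleanly at crop (468,402). Carrying it to the tray and dropping it (numeric checks from here on).

Call:
move_arm(moves=[[0,0.02,0.1,0,0,0,-0.01],[0,0.04,0.2,0,0,0,-0.01],[0,0.06,0.3,0,0,0,-0.02],[0,0.08,0.4,0,0,0,-0.02],[0,0.1,0.5,0,0,0,-0.03],[0,0.12,0.6,0,0,0,-0.03],[0,0.14,0.7,0,0,0,-0.04],[0,0.16,0.8,0,0,0,-0.05],[0,0.176,0.9,0,0,0,-0.05],[0,0.176,0.96,0,0,0,-0.05]])

```text
clock: 44.7
position: [0.3851, -0.0705, 0.0921]
tool_rot: [[0.988, -0.157, -0.0], [-0.157, -0.988, 0.0], [-0.0, -0.0, -1.0]]
force: [-0.4, -1.5, -2.5]
opening: 0.037
gripper_force: 60.6
```

Call:
move_arm(moves=[[0,0.02,0.1,0,0,0,-0.01],[0,0.03,0.2,0,0,0,-0.01],[0,0.04,0.3,0,0,0,-0.02],[0,0.06,0.4,0,0,0,-0.02],[0,0.07,0.5,0,0,0,-0.03],[0,0.08,0.6,0,0,0,-0.03],[0,0.09,0.7,0,0,0,-0.04],[0,0.1,0.8,0,0,0,-0.05],[0,0.12,0.9,0,0,0,-0.05],[0,0.12,0.99,0,0,0,-0.05]])

```text
clock: 45.95
position: [0.3822, -0.1502, 0.0921]
tool_rot: [[0.994, -0.105, -0.0], [-0.105, -0.994, 0.0], [-0.0, -0.0, -1.0]]
force: [-0.0, -0.8, -2.7]
opening: 0.0369
gripper_force: 60.6
```

Call:
move_arm(moves=[[0,0.02,0.1,0,0,0,-0.01],[0,0.03,0.2,0,0,0,-0.01],[0,0.04,0.3,0,0,0,-0.02],[0,0.06,0.4,0,0,0,-0.02],[0,0.07,0.5,0,0,0,-0.03],[0,0.08,0.6,0,0,0,-0.03],[0,0.09,0.7,0,0,0,-0.04],[0,0.1,0.8,0,0,0,-0.05],[0,0.1,0.9,0,0,0,-0.05],[0,0.1,0.97,0,0,0,-0.05]])

```text
clock: 47.2
position: [0.382, -0.2282, 0.0921]
tool_rot: [[0.999, -0.053, -0.0], [-0.053, -0.999, 0.0], [-0.0, -0.0, -1.0]]
force: [-0.1, 0.4, -1.4]
opening: 0.0369
gripper_force: 60.6
```

Call:
move_arm(moves=[[0,0,0.1,0,0,0,0],[0,0.01,0.2,0,0,0,0],[0,0.02,0.3,0,0,0,0],[0,0.02,0.4,0,0,0,0],[0,0.03,0.5,0,0,0,0],[0,0.03,0.6,0,0,0,0],[0,0.04,0.7,0,0,0,0],[0,0.05,0.8,0,0,0,0],[0,0.05,0.9,0,0,0,0],[0,0.05,0.97,0,0,0,0]])

```text
clock: 48.45
position: [0.382, -0.3059, 0.0921]
tool_rot: [[0.999, -0.053, -0.0], [-0.053, -0.999, 0.0], [-0.0, -0.0, -1.0]]
force: [-0.4, 0.3, -2.1]
opening: 0.037
gripper_force: 60.6
```

Call:
move_arm(moves=[[0,0,0.1,0,0,0,0],[0,0.01,0.2,0,0,0,0],[0,0.02,0.3,0,0,0,0],[0,0.02,0.4,0,0,0,0],[0,0.026,0.5,0.1,0,0,0],[0,0.026,0.5,0.2,0,0,0],[0,0.026,0.5,0.3,0,0,0],[0,0.026,0.5,0.4,0,0,0],[0,0.026,0.5,0.43,0,0,0],[0,0.026,0.5,0.43,0,0,0]])

```text
clock: 49.7
position: [0.382, -0.3453, 0.0577]
tool_rot: [[0.999, -0.052, 0.0], [-0.052, -0.999, 0.0], [0.0, -0.0, -1.0]]
force: [0.0, 0.8, -1.7]
opening: 0.0371
gripper_force: 60.8
```

```bash
cat >> h.py <<'E'
def pinks(z=.02,n='top',mn=15):
    c=cam(n);m=cv2.inRange(cv2.cvtColor(c['image'],cv2.COLOR_RGB2HSV),(150,90,90),(178,255,255))
    m=cv2.morphologyEx(m,cv2.MORPH_CLOSE,np.ones((5,5)))
    k,l,st,ce=cv2.connectedComponentsWithStats(m)
    for i in range(1,k):
        if st[i][4]>mn:
            r=cv2.minAreaRect(np.argwhere(l==i)[:,::-1].astype(np.float32))
            print('pink',n,st[i].tolist(),ce[i].round(1),ray(c,ce[i],z).round(4),'rect',np.round(r[1],1),round(r[2],1))
    return c
E
python3 - <<'E'
from h import *
s=arm.sense();print(s['opening'],s['position'],s['force'])
c=pinks(.06)
look('l5.png',370,130,530,250)
E
```

```text
0.03708493342559966 [ 0.38203809 -0.34531164  0.05772571] [ 0.0148204   0.80408511 -1.66149667]
pink top [327, 175, 11, 16, 126] [332.5 182.8] [[ 0.6721 -0.1287  0.06  ]] rect [ 8.7 14.3] 14.0
pink top [267, 180, 16, 15, 130] [274.5 187.1] [[0.6618 0.0112 0.06  ]] rect [14.4  9.4] 36.9
pink top [429, 224, 9, 15, 126] [433.  231.4] [[ 0.555  -0.3677  0.06  ]] rect [14.  8.] 90.0
[ 0.3821 -0.3454  0.0579] -3.01 0.03703324459568154 [ 0.1595879   0.75492668 -1.85893875] pred px [[343.0, 475.0], [341.0, 552.0], [320.0, 737.0], [313.0, 512.0]]
```

View pics/l5.png

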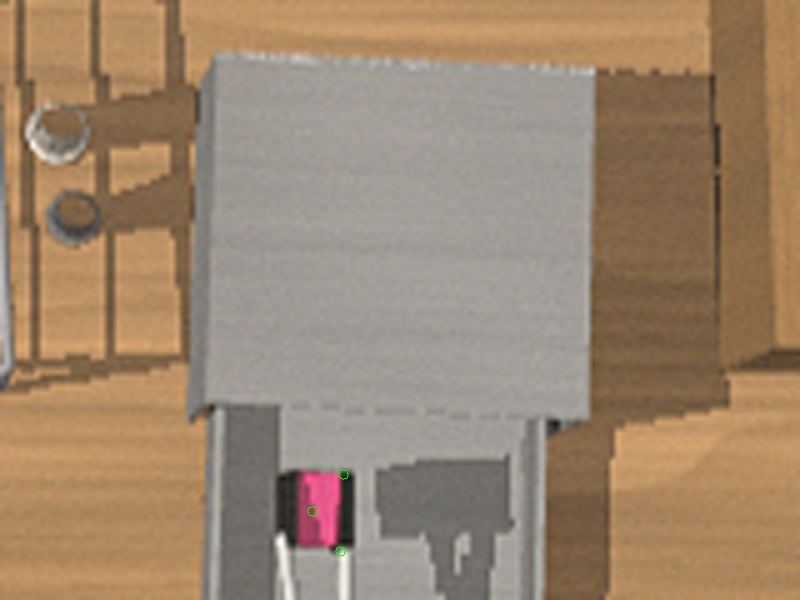

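Clip hangs over the left part of the tray (crop (318,508), tray interior 225–530). Opening to drop it, then rising and returning towards the left clip.

Call:
move_arm(moves=[[0.15,0,0,0,0,0,0],[0.3,0,0,0,0,0,0],[0.4,0,0,0,0,0,0],[0.5,0,0,0,0,0,0],[0.58,0,0,0,0,0,0],[0.64,0,0,0,0,0,0],[0.66,0,0,0,0,0,0],[0.66,0,0,0,0,0,0],[0.66,0,0,0,0,0,0],[0.66,0,0,0,0,0,0]])

```text
clock: 51.05
position: [0.382, -0.3454, 0.0577]
tool_rot: [[0.999, -0.053, -0.0], [-0.053, -0.999, 0.0], [-0.0, -0.0, -1.0]]
force: [-0.1, -0.0, -2.6]
opening: 0.0566
gripper_force: 16.2
```

Call:
move_arm(moves=[[0.66,0,0,-0.1,0,0,0],[0.66,0,0,-0.2,0,0,0],[0.66,0,0,-0.3,0,0,0],[0.66,0,0,-0.4,0,0,0],[0.66,0,0,-0.5,0,0,0],[0.66,0,0,-0.5,0,0,0],[0.66,0,0,-0.5,0,0,0],[0.66,0,0,-0.5,0,0,0],[0.66,0,0,-0.5,0,0,0],[0.66,0,0,-0.5,0,0,0]])

```text
clock: 52.3
position: [0.382, -0.3454, 0.0976]
tool_rot: [[0.999, -0.053, -0.0], [-0.053, -0.999, 0.0], [-0.0, -0.0, -1.0]]
force: [1.1, 0.4, -2.7]
opening: 0.0561
gripper_force: 16.3
```

```bash
python3 - <<'E'
from h import *
s=arm.sense();print(s['opening'],s['position'])
pinks(.02)
A=(.6695,.0158);g=[goal(*A,42,0,b) for b in(.125,.062,0)];print(g)
plan((.383,-.28,.0975,8),(.40,-.225,.0975,25),(*g[0],.04,42),(*g[1],.008,42),(*g[2],.008,42))
E
```

```text
0.05612731861466533 [ 0.38195569 -0.34540809  0.0975779 ]
pink top [327, 175, 11, 16, 125] [332.4 182.9] [[ 0.6796 -0.1287  0.02  ]] rect [ 8.7 14.1] 14.0
pink top [267, 180, 16, 15, 130] [274.5 187.1] [[0.6691 0.0154 0.02  ]] rect [14.4  9.4] 36.9
pink top [420, 225, 12, 15, 141] [425.4 232.3] [[ 0.5568 -0.3565  0.02  ]] rect [ 9.7 14.5] 9.5
[array([ 0.45027228, -0.18159353]), array([ 0.4970904, -0.1394383]), array([ 0.54316538, -0.0979522 ])]
(0.383, -0.28, 0.0975, 8) shift [-0.03, -0.817, 0.001] turn [-0.0, 0.0, -0.184] 
(0.4, -0.225, 0.0975, 25) shift [0.306, -0.651, 0.0] turn [0.0, 0.0, -0.283] 
(np.float64(0.4502722764841687), np.float64(-0.1815935288758632), 0.04, 42) shift [0.799, -0.226, 0.719] turn [0.0, 0.0, -0.283] 
(np.float64(0.4970904004892445), np.float64(-0.13943830067525512), 0.008, 42) shift [0.788, 0.0, 0.4] turn [0.0, 0.0, 0.0] 
(np.float64(0.5431653796688429), np.float64(-0.09795220308100591), 0.008, 42) shift [0.775, -0.0, 0.0] turn [0.0, 0.0, 0.0]
```

First clip is in the tray at (0.557, -0.357). On to the left clip at heading 42°.

Call:
move_arm(moves=[[0.66,0,-0.1,0,0,0,-0.02],[0.66,0,-0.2,0,0,0,-0.05],[0.66,0,-0.3,0,0,0,-0.07],[0.65,0,-0.4,0,0,0,-0.1],[0.65,-0.01,-0.5,0,0,0,-0.12],[0.64,-0.02,-0.6,0,0,0,-0.14],[0.63,-0.03,-0.7,0,0,0,-0.16],[0.62,-0.03,-0.817,0,0,0,-0.184],[0.62,-0.03,-0.817,0,0,0,-0.184],[0.62,-0.03,-0.817,0,0,0,-0.184]])

```text
clock: 53.6
position: [0.3831, -0.2802, 0.0978]
tool_rot: [[0.99, 0.139, 0.0], [0.139, -0.99, -0.0], [0.0, 0.0, -1.0]]
force: [0.8, -0.5, -0.8]
opening: 0.0529
gripper_force: 17.2
```

Call:
move_arm(moves=[[0.62,0.04,-0.08,0,0,0,-0.03],[0.62,0.08,-0.16,0,0,0,-0.06],[0.62,0.12,-0.24,0,0,0,-0.1],[0.62,0.16,-0.32,0,0,0,-0.14],[0.62,0.2,-0.4,0,0,0,-0.18],[0.62,0.24,-0.48,0,0,0,-0.22],[0.62,0.28,-0.56,0,0,0,-0.25],[0.62,0.306,-0.651,0,0,0,-0.283],[0.62,0.306,-0.651,0,0,0,-0.283],[0.62,0.306,-0.651,0,0,0,-0.283]])

```text
clock: 54.85
position: [0.4, -0.2251, 0.0977]
tool_rot: [[0.906, 0.422, -0.0], [0.422, -0.906, 0.0], [-0.0, -0.0, -1.0]]
force: [-0.4, 0.3, -2.0]
opening: 0.0533
gripper_force: 17.2
```

Call:
move_arm(moves=[[0.62,0.1,-0.03,0.1,0,0,-0.04],[0.62,0.2,-0.06,0.2,0,0,-0.08],[0.62,0.3,-0.09,0.3,0,0,-0.12],[0.62,0.4,-0.12,0.4,0,0,-0.16],[0.62,0.5,-0.15,0.5,0,0,-0.2],[0.62,0.6,-0.18,0.6,0,0,-0.24],[0.62,0.7,-0.2,0.72,0,0,-0.283],[0.62,0.799,-0.226,0.85,0,0,-0.283],[0.62,0.799,-0.226,1,0,0,-0.283],[0.62,0.799,-0.226,1,0,0,-0.283]])

```text
clock: 56.1
position: [0.4497, -0.1814, 0.0166]
tool_rot: [[0.743, 0.669, -0.002], [0.669, -0.743, 0.001], [-0.001, -0.002, -1.0]]
force: [-0.7, -0.3, -2.1]
opening: 0.0534
gripper_force: 17.2
```

```bash
python3 - <<'E'
from h import *
s=arm.sense();print(s['opening'],s['position'],s['force'])
c=pinks(.02)
A=(.6695,.0158);g=[goal(*A,42,0,b) for b in(.062,0)]
plan((*g[0],.008,42),(*g[1],.008,42))
# dark jaw check
p=np.array(s['position']);a=np.radians(42);d=np.array([np.cos(a),np.sin(a)]);l=np.array([-d[1],d[0]]);sh=.03-s['opening']/2
W=[np.r_[p[:2]+.170*d+(-.0205-sh)*l,p[2]-.004+.03]];q=proj(c,W)[0];print('pred right plate',q)
m=(c['image'].max(2)<55).astype(np.uint8);x,y=int(q[0]),int(q[1]);m2=np.zeros_like(m);m2[y-25:y+15,x-45:x+20]=m[y-25:y+15,x-45:x+20]
k,lb,st,ce=cv2.connectedComponentsWithStats(m2)
print([(st[i].tolist(),ce[i].round(1).tolist()) for i in range(1,k) if st[i][4]>8])
E
```

```text
0.05342569463359384 [ 0.44965686 -0.1813504   0.01658954] [-0.65459605 -0.34989961 -2.09802099]
pink top [327, 175, 11, 16, 126] [332.4 182.8] [[ 0.6797 -0.1287  0.02  ]] rect [ 8.7 14.3] 14.0
pink top [267, 180, 16, 15, 131] [274.5 187.1] [[0.669  0.0153 0.02  ]] rect [14.6  9.4] 36.9
pink top [420, 225, 12, 15, 144] [425.4 232.3] [[ 0.5567 -0.3565  0.02  ]] rect [ 9.9 14.6] 8.1
(np.float64(0.4970904004892445), np.float64(-0.13943830067525512), 0.008, 42) shift [0.791, 0.002, 0.116] turn [-0.001, 0.0, -0.001] 
(np.float64(0.5431653796688429), np.float64(-0.09795220308100591), 0.008, 42) shift [0.775, -0.0, 0.0] turn [0.0, 0.0, 0.0] 
pred right plate [314.50747439 216.75534916]
[([309, 212, 10, 11, 17], [313.0, 217.1])]
```

Call:
move_arm(moves=[[0.62,0,0,0.06,0,0,0],[0.62,0.1,0,0.116,0,0,0],[0.62,0.2,0,0.116,0,0,0],[0.62,0.3,0,0.116,0,0,0],[0.62,0.4,0,0.116,0,0,0],[0.62,0.5,0,0.116,0,0,0],[0.62,0.6,0,0.116,0,0,0],[0.62,0.7,0,0.116,0,0,0],[0.62,0.79,0,0.116,0,0,0],[0.62,0.79,0,0.116,0,0,0]])

```text
clock: 57.4
position: [0.4975, -0.139, 0.0084]
tool_rot: [[0.743, 0.669, -0.0], [0.669, -0.743, 0.0], [0.0, -0.0, -1.0]]
force: [-1.5, -0.3, -1.5]
opening: 0.053
gripper_force: 17.2
```

Call:
move_arm(moves=[[0.62,0.1,0,0,0,0,0],[0.62,0.2,0,0,0,0,0],[0.62,0.3,0,0,0,0,0],[0.62,0.4,0,0,0,0,0],[0.62,0.5,0,0,0,0,0],[0.62,0.6,0,0,0,0,0],[0.62,0.7,0,0,0,0,0],[0.62,0.775,0,0,0,0,0],[0.62,0.775,0,0,0,0,0],[0.62,0.775,0,0,0,0,0]])

```text
clock: 58.65
position: [0.5432, -0.098, 0.0084]
tool_rot: [[0.743, 0.669, -0.0], [0.669, -0.743, 0.0], [-0.0, -0.0, -1.0]]
force: [0.3, 0.2, -2.4]
opening: 0.0532
gripper_force: 17.2
```

```bash
python3 - <<'E'
from h import *
s=arm.sense();print(s['opening'],s['position'],s['force']);pinks(.02)
E
```

```text
0.05321127316191241 [ 0.54320092 -0.0979552   0.00836896] [ 0.34566657  0.20810744 -2.3550293 ]
pink top [327, 175, 11, 16, 125] [332.4 182.9] [[ 0.6796 -0.1287  0.02  ]] rect [ 8.7 14.1] 14.0
pink top [267, 180, 16, 15, 129] [274.5 187. ] [[0.6692 0.0153 0.02  ]] rect [14.7  9.2] 33.7
pink top [420, 225, 12, 15, 142] [425.4 232.2] [[ 0.5571 -0.3564  0.02  ]] rect [10.  14.3] 8.1
```

Call:
move_arm(moves=[[0.57,0,0,0,0,0,0],[0.5,0,0,0,0,0,0],[0.44,0,0,0,0,0,0],[0.38,0,0,0,0,0,0],[0.3,0,0,0,0,0,0],[0.2,0,0,0,0,0,0],[0.1,0,0,0,0,0,0],[0,0,0,0,0,0,0],[0,0,0,0,0,0,0],[0,0,0,-0.1,0,0,0]])

```text
clock: 59.95
position: [0.543, -0.0978, 0.0162]
tool_rot: [[0.743, 0.669, -0.001], [0.669, -0.743, 0.0], [-0.0, -0.001, -1.0]]
force: [-0.2, 0.7, -2.2]
opening: 0.0369
gripper_force: 60.4
```

```bash
python3 - <<'E'
from h import *
s=arm.sense();print(s['opening'],s['gripper_force'],s['position'],s['force']);pinks(.02);pinks(.02,'side')
E
```

```text
0.036906156466486435 60.42987756198272 [ 0.54297614 -0.09778629  0.01622377] [-0.24508328  0.70829663 -2.2199582 ]
pink top [327, 175, 11, 16, 125] [332.4 182.9] [[ 0.6796 -0.1287  0.02  ]] rect [ 8.7 14.1] 14.0
pink top [270, 176, 15, 16, 123] [277.7 183.5] [[0.6781 0.0073 0.02  ]] rect [14.1  8.5] 45.0
pink top [420, 225, 12, 15, 140] [425.4 232.1] [[ 0.5572 -0.3564  0.02  ]] rect [10.  14.3] 8.1
pink side [343, 215, 8, 11, 52] [346.9 218.8] [[0.6723 0.0096 0.02  ]] rect [10.  7.] 90.0
pink side [355, 243, 15, 14, 181] [362.5 250.1] [[ 0.6776 -0.1433  0.02  ]] rect [13. 14.] 90.0
pink side [317, 307, 19, 18, 304] [326.5 316.1] [[ 0.5574 -0.3592  0.02  ]] rect [17. 18.] 90.0
```

Clamped (36.9 mm, 60 N) and the clip is where expected. Withdrawing, lifting and carrying.

Call:
move_arm(moves=[[0,-0.1,0,0,0,0,0],[0,-0.2,0,0,0,0,0],[0,-0.3,0,0,0,0,0],[0,-0.4,0,0,0,0,0],[0,-0.5,0,0,0,0,0],[0,-0.6,0,0,0,0,0],[0,-0.7,0,0,0,0,0],[0,-0.8,0,0,0,0,0],[0,-0.9,0,0,0,0,0],[0,-1,0,0,0,0,0]])

```text
clock: 61.3
position: [0.4835, -0.1517, 0.0164]
tool_rot: [[0.743, 0.669, 0.0], [0.669, -0.743, 0.0], [0.0, -0.0, -1.0]]
force: [0.7, -0.0, -2.9]
opening: 0.0368
gripper_force: 60.4
```

Call:
move_arm(moves=[[0,-0.1,0,0,0,0,0],[0,-0.2,0,0,0,0,0],[0,-0.3,0,0,0,0,0],[0,-0.4,0,0,0,0,0],[0,-0.5,0,0,0,0,0],[0,-0.6,0,0,0,0,0],[0,-0.7,0,-0.1,0,0,0],[0,-0.7,0,-0.2,0,0,0],[0,-0.7,0,-0.3,0,0,0],[0,-0.7,0,-0.3,0,0,0]])

```text
clock: 62.55
position: [0.4428, -0.189, 0.0413]
tool_rot: [[0.743, 0.669, 0.001], [0.669, -0.743, -0.001], [0.001, 0.001, -1.0]]
force: [0.9, -1.0, -2.9]
opening: 0.0372
gripper_force: 60.4
```

```bash
python3 - <<'E'
from h import *
p=arm.sense()['position'];print(p)
plan((p[0]-.01,p[1]-.01,.095,38),(.395,-.225,.095,22),(.383,-.285,.095,6),(.383,-.36,.095,-3),(.383,-.39,.0585,-3))
E
```

```text
[ 0.44275981 -0.18896147  0.04127288]
(np.float64(0.43275981165348554), np.float64(-0.19896146645470794), 0.095, 38) shift [-0.176, 0.01, -0.672] turn [0.001, -0.001, 0.067] 
(0.395, -0.225, 0.095, 22) shift [-0.572, -0.034, 0.0] turn [0.0, 0.0, 0.267] 
(0.383, -0.285, 0.095, 6) shift [-0.42, 0.639, 0.0] turn [0.0, 0.0, 0.267] 
(0.383, -0.36, 0.095, -3) shift [-0.098, 0.932, 0.0] turn [0.0, 0.0, 0.15] 
(0.383, -0.39, 0.0585, -3) shift [0.02, 0.374, 0.456] turn [0.0, 0.0, 0.0]
```

Call:
move_arm(moves=[[0,-0.05,0,-0.1,0,0,0.01],[0,-0.1,0,-0.2,0,0,0.02],[0,-0.15,0,-0.3,0,0,0.03],[0,-0.176,0,-0.4,0,0,0.04],[0,-0.176,0,-0.5,0,0,0.05],[0,-0.176,0,-0.6,0,0,0.067],[0,-0.176,0.01,-0.672,0,0,0.067],[0,-0.176,0.01,-0.672,0,0,0.067],[0,-0.176,0.01,-0.672,0,0,0.067],[0,-0.176,0.01,-0.672,0,0,0.067]])

```text
clock: 63.8
position: [0.4322, -0.1988, 0.0939]
tool_rot: [[0.788, 0.615, -0.0], [0.615, -0.788, 0.0], [-0.0, -0.001, -1.0]]
force: [0.2, -0.2, -2.0]
opening: 0.0373
gripper_force: 60.4
```

Call:
move_arm(moves=[[0,-0.06,0,0,0,0,0.02],[0,-0.12,0,0,0,0,0.05],[0,-0.18,-0.01,0,0,0,0.08],[0,-0.24,-0.01,0,0,0,0.11],[0,-0.3,-0.02,0,0,0,0.14],[0,-0.36,-0.02,0,0,0,0.17],[0,-0.43,-0.03,0,0,0,0.2],[0,-0.5,-0.034,0,0,0,0.23],[0,-0.572,-0.034,0,0,0,0.267],[0,-0.572,-0.034,0,0,0,0.267]])

```text
clock: 65.05
position: [0.3943, -0.2251, 0.0942]
tool_rot: [[0.928, 0.372, -0.0], [0.372, -0.928, 0.0], [0.0, -0.0, -1.0]]
force: [0.2, 0.4, -2.6]
opening: 0.0369
gripper_force: 60.4
```

Call:
move_arm(moves=[[0,-0.05,0.07,0,0,0,0.02],[0,-0.1,0.14,0,0,0,0.05],[0,-0.15,0.21,0,0,0,0.08],[0,-0.2,0.28,0,0,0,0.11],[0,-0.24,0.35,0,0,0,0.14],[0,-0.28,0.42,0,0,0,0.17],[0,-0.33,0.5,0,0,0,0.2],[0,-0.38,0.57,0,0,0,0.23],[0,-0.42,0.639,0,0,0,0.267],[0,-0.42,0.639,0,0,0,0.267]])

```text
clock: 66.3
position: [0.3824, -0.2853, 0.0941]
tool_rot: [[0.995, 0.102, -0.0], [0.102, -0.995, 0.0], [-0.0, -0.0, -1.0]]
force: [-0.7, -0.2, -2.6]
opening: 0.037
gripper_force: 60.4
```

Call:
move_arm(moves=[[0,-0.01,0.1,0,0,0,0.02],[0,-0.02,0.2,0,0,0,0.04],[0,-0.03,0.3,0,0,0,0.06],[0,-0.04,0.4,0,0,0,0.08],[0,-0.05,0.5,0,0,0,0.1],[0,-0.06,0.6,0,0,0,0.12],[0,-0.07,0.7,0,0,0,0.14],[0,-0.08,0.8,0,0,0,0.15],[0,-0.098,0.932,0,0,0,0.15],[0,-0.098,0.932,0,0,0,0.15]])

```text
clock: 67.55
position: [0.3823, -0.3605, 0.0941]
tool_rot: [[0.999, -0.054, -0.0], [-0.054, -0.999, 0.0], [-0.0, -0.0, -1.0]]
force: [-0.4, 0.1, -2.0]
opening: 0.0367
gripper_force: 60.4
```

Call:
move_arm(moves=[[0,0,0.1,0,0,0,0],[0,0.01,0.2,0,0,0,0],[0,0.02,0.3,0,0,0,0],[0,0.02,0.374,0.1,0,0,0],[0,0.02,0.374,0.2,0,0,0],[0,0.02,0.374,0.3,0,0,0],[0,0.02,0.374,0.4,0,0,0],[0,0.02,0.374,0.456,0,0,0],[0,0.02,0.374,0.456,0,0,0],[0,0.02,0.374,0.456,0,0,0]])

```text
clock: 68.8
position: [0.3825, -0.3899, 0.058]
tool_rot: [[0.999, -0.054, 0.0], [-0.054, -0.999, -0.0], [0.0, 0.0, -1.0]]
force: [0.6, 0.8, -1.9]
opening: 0.0376
gripper_force: 60.7
```

```bash
python3 - <<'E'
from h import *
s=arm.sense();print(s['opening'],s['gripper_force'],s['position'],s['force']);pinks(.06)
E
```

```text
0.03757392406245709 60.66772427991964 [ 0.38251045 -0.3898799   0.05795275] [ 0.59478671  0.76489396 -1.85048832]
pink top [327, 175, 11, 16, 126] [332.5 182.8] [[ 0.6721 -0.1287  0.06  ]] rect [ 8.7 14.3] 14.0
pink top [420, 225, 12, 15, 141] [425.4 232.3] [[ 0.5528 -0.3498  0.06  ]] rect [ 9.7 14.5] 9.5
pink top [448, 225, 9, 15, 126] [452.2 231.9] [[ 0.5537 -0.4132  0.06  ]] rect [14.  8.] 90.0
```

Second clip is over the middle of the tray. Dropping, rising, and on to the right clip.

Call:
move_arm(moves=[[0.15,0,0,0,0,0,0],[0.3,0,0,0,0,0,0],[0.4,0,0,0,0,0,0],[0.5,0,0,0,0,0,0],[0.58,0,0,0,0,0,0],[0.64,0,0,0,0,0,0],[0.66,0,0,0,0,0,0],[0.66,0,0,0,0,0,0],[0.66,0,0,0,0,0,0],[0.66,0,0,0,0,0,0]])

```text
clock: 70.1
position: [0.3824, -0.3898, 0.0577]
tool_rot: [[0.999, -0.054, -0.0], [-0.054, -0.999, 0.0], [-0.0, -0.0, -1.0]]
force: [0.2, -0.1, -3.1]
opening: 0.0561
gripper_force: 16.2
```

Call:
move_arm(moves=[[0.66,0,0,-0.1,0,0,0],[0.66,0,0,-0.2,0,0,0],[0.66,0,0,-0.3,0,0,0],[0.66,0,0,-0.4,0,0,0],[0.66,0,0,-0.5,0,0,0],[0.66,0,-0.1,-0.5,0,0,0],[0.66,0,-0.2,-0.5,0,0,0],[0.66,0,-0.3,-0.5,0,0,0],[0.66,0,-0.4,-0.5,0,0,0],[0.66,0,-0.5,-0.5,0,0,0]])

```text
clock: 71.35
position: [0.3846, -0.3492, 0.0976]
tool_rot: [[0.999, -0.054, -0.0], [-0.054, -0.999, 0.0], [-0.0, -0.0, -1.0]]
force: [0.2, 0.3, -2.4]
opening: 0.0564
gripper_force: 16.3
```

```bash
python3 - <<'E'
from h import *
s=arm.sense();print(s['opening'],s['position'])
pinks(.02)
C=(.6796,-.1287);g=[goal(*C,-13,0,b) for b in(.115,.06,0)];print(g)
plan((.388,-.272,.098,-5),(.393,-.195,.098,-8),(.398,-.118,.098,-11),(*g[0],.03,-13),(*g[1],.008,-13),(*g[2],.008,-13))
E
```

```text
0.05635899673273559 [ 0.3845785  -0.34921038  0.09762757]
pink top [327, 175, 11, 16, 125] [332.4 182.9] [[ 0.6796 -0.1287  0.02  ]] rect [ 8.7 14.1] 14.0
pink top [421, 225, 11, 15, 134] [425.6 232. ] [[ 0.5575 -0.3571  0.02  ]] rect [ 9.7 14.1] 9.5
pink top [439, 227, 12, 15, 114] [444.7 234.8] [[ 0.5506 -0.4033  0.02  ]] rect [14.1 10.7] 82.9
[array([ 0.40190453, -0.06458895]), array([ 0.45549489, -0.07696126]), array([ 0.51395709, -0.09045832])]
(0.388, -0.272, 0.098, -5) shift [-0.009, -0.957, -0.004] turn [-0.001, 0.0, 0.032] 
(0.393, -0.195, 0.098, -8) shift [-0.022, -0.964, 0.0] turn [0.0, 0.0, 0.05] 
(0.398, -0.118, 0.098, -11) shift [-0.072, -0.962, 0.0] turn [0.0, 0.0, 0.05] 
(np.float64(0.4019045315362079), np.float64(-0.06458894951199848), 0.03, -13) shift [-0.079, -0.665, 0.85] turn [0.0, 0.0, 0.033] 
(np.float64(0.45549488509939584), np.float64(-0.07696125750091105), 0.008, -13) shift [0.687, 0.0, 0.275] turn [0.0, 0.0, 0.0] 
(np.float64(0.5139570889865099), np.float64(-0.09045832076154295), 0.008, -13) shift [0.75, -0.0, 0.0] turn [0.0, 0.0, 0.0]
```

Both are in the tray. Going for the right clip.

Call:
move_arm(moves=[[0.66,0,-0.1,0,0,0,0],[0.66,0,-0.22,0,0,0,0.01],[0.66,0,-0.34,0,0,0,0.01],[0.65,0,-0.46,0,0,0,0.02],[0.65,0,-0.58,0,0,0,0.02],[0.64,0,-0.7,0,0,0,0.03],[0.63,0,-0.82,0,0,0,0.032],[0.62,-0.009,-0.957,0,0,0,0.032],[0.62,-0.009,-0.957,0,0,0,0.032],[0.62,-0.009,-0.957,0,0,0,0.032]])

```text
clock: 72.65
position: [0.388, -0.2735, 0.0978]
tool_rot: [[0.996, -0.087, 0.0], [-0.087, -0.996, -0.0], [0.0, 0.0, -1.0]]
force: [-0.6, -0.2, -1.4]
opening: 0.053
gripper_force: 17.2
```

Call:
move_arm(moves=[[0.62,0,-0.1,0,0,0,0],[0.62,0,-0.22,0,0,0,0.01],[0.62,0,-0.34,0,0,0,0.02],[0.62,-0.01,-0.46,0,0,0,0.02],[0.62,-0.01,-0.58,0,0,0,0.03],[0.62,-0.01,-0.7,0,0,0,0.04],[0.62,-0.02,-0.82,0,0,0,0.05],[0.62,-0.022,-0.964,0,0,0,0.05],[0.62,-0.022,-0.964,0,0,0,0.05],[0.62,-0.022,-0.964,0,0,0,0.05]])

```text
clock: 73.9
position: [0.393, -0.1965, 0.0978]
tool_rot: [[0.99, -0.139, 0.0], [-0.139, -0.99, -0.0], [0.0, 0.0, -1.0]]
force: [0.6, 0.2, -2.3]
opening: 0.0533
gripper_force: 17.2
```

Call:
move_arm(moves=[[0.62,0,-0.1,0,0,0,0],[0.62,-0.01,-0.22,0,0,0,0.01],[0.62,-0.02,-0.34,0,0,0,0.02],[0.62,-0.03,-0.46,0,0,0,0.02],[0.62,-0.04,-0.58,0,0,0,0.03],[0.62,-0.05,-0.7,0,0,0,0.04],[0.62,-0.06,-0.82,0,0,0,0.05],[0.62,-0.072,-0.962,0,0,0,0.05],[0.62,-0.072,-0.962,0,0,0,0.05],[0.62,-0.072,-0.962,0,0,0,0.05]])

```text
clock: 75.15
position: [0.3979, -0.1194, 0.0977]
tool_rot: [[0.982, -0.19, 0.0], [-0.19, -0.982, -0.0], [0.0, 0.0, -1.0]]
force: [0.3, -0.3, -2.7]
opening: 0.0537
gripper_force: 17.2
```

Call:
move_arm(moves=[[0.62,0,-0.1,0.1,0,0,0],[0.62,-0.01,-0.2,0.2,0,0,0.01],[0.62,-0.02,-0.3,0.3,0,0,0.02],[0.62,-0.04,-0.4,0.4,0,0,0.03],[0.62,-0.06,-0.5,0.5,0,0,0.033],[0.62,-0.07,-0.6,0.6,0,0,0.033],[0.62,-0.079,-0.665,0.7,0,0,0.033],[0.62,-0.079,-0.665,0.8,0,0,0.033],[0.62,-0.079,-0.665,0.85,0,0,0.033],[0.62,-0.079,-0.665,0.85,0,0,0.033]])

```text
clock: 76.4
position: [0.4017, -0.0661, 0.0295]
tool_rot: [[0.974, -0.225, -0.0], [-0.225, -0.974, 0.0], [-0.0, -0.0, -1.0]]
force: [0.6, 0.2, -2.0]
opening: 0.0531
gripper_force: 17.2
```

Call:
move_arm(moves=[[0.62,0,0,0.1,0,0,0],[0.62,0,0,0.2,0,0,0],[0.62,0.05,0,0.275,0,0,0],[0.62,0.15,0,0.275,0,0,0],[0.62,0.25,0,0.275,0,0,0],[0.62,0.35,0,0.275,0,0,0],[0.62,0.45,0,0.275,0,0,0],[0.62,0.55,0,0.275,0,0,0],[0.62,0.65,0,0.275,0,0,0],[0.62,0.687,0,0.275,0,0,0]])

```text
clock: 77.65
position: [0.4559, -0.0784, 0.0077]
tool_rot: [[0.974, -0.225, -0.0], [-0.225, -0.974, 0.0], [-0.0, -0.0, -1.0]]
force: [-0.1, 0.0, -2.2]
opening: 0.0535
gripper_force: 17.2
```

```bash
python3 - <<'E'
from h import *
s=arm.sense();print(s['opening'],s['position'],s['force']);pinks(.02)
plan((*goal(.6796,-.1287,-13),.008,-13))
E
```

```text
0.053513025477557236 [ 0.45587047 -0.07841083  0.00767983] [-0.0641501   0.00987309 -2.15790393]
pink top [327, 175, 11, 16, 126] [332.5 182.8] [[ 0.6797 -0.1287  0.02  ]] rect [ 8.7 14.3] 14.0
pink top [420, 225, 12, 15, 140] [425.4 232.1] [[ 0.5573 -0.3566  0.02  ]] rect [10.  14.2] 6.3
pink top [439, 227, 11, 15, 148] [444.1 234.1] [[ 0.5524 -0.4019  0.02  ]] rect [14. 10.] 90.0
(np.float64(0.5139570889865099), np.float64(-0.09045832076154295), 0.008, -13) shift [0.741, -0.016, -0.004] turn [-0.0, -0.0, 0.0]
```

Call:
move_arm(moves=[[0.62,0.1,-0.016,0,0,0,0],[0.62,0.2,-0.016,0,0,0,0],[0.62,0.3,-0.016,0,0,0,0],[0.62,0.4,-0.016,0,0,0,0],[0.62,0.5,-0.016,0,0,0,0],[0.62,0.6,-0.016,0,0,0,0],[0.62,0.7,-0.016,0,0,0,0],[0.62,0.741,-0.016,0,0,0,0],[0.62,0.741,-0.016,0,0,0,0],[0.6,0.741,-0.016,0,0,0,0]])

```text
clock: 78.95
position: [0.5132, -0.0903, 0.0077]
tool_rot: [[0.974, -0.225, -0.0], [-0.225, -0.974, 0.0], [-0.0, -0.0, -1.0]]
force: [0.2, 0.7, -2.5]
opening: 0.0514
gripper_force: 17.6
```

Call:
move_arm(moves=[[0.57,0,0,0,0,0,0],[0.5,0,0,0,0,0,0],[0.44,0,0,0,0,0,0],[0.38,0,0,0,0,0,0],[0.3,0,0,0,0,0,0],[0.2,0,0,0,0,0,0],[0.1,0,0,0,0,0,0],[0,0,0,0,0,0,0],[0,0,0,0,0,0,0],[0,0,0,-0.1,0,0,0]])

```text
clock: 80.2
position: [0.5131, -0.0903, 0.0155]
tool_rot: [[0.974, -0.224, -0.001], [-0.224, -0.974, 0.0], [-0.001, 0.0, -1.0]]
force: [0.0, 0.4, -2.5]
opening: 0.0369
gripper_force: 60.4
```

```bash
python3 - <<'E'
from h import *
s=arm.sense();print(s['opening'],s['gripper_force'],s['position'],s['force']);pinks(.02)
E
```

```text
0.03687092455121904 60.41478368220851 [ 0.51306297 -0.09031938  0.01547783] [ 0.03563354  0.42824809 -2.50568894]
pink top [332, 175, 11, 15, 121] [336.8 182.1] [[ 0.6815 -0.1395  0.02  ]] rect [ 8.4 14.1] 11.3
pink top [420, 225, 12, 15, 140] [425.4 232.1] [[ 0.5573 -0.3566  0.02  ]] rect [10.  14.3] 7.1
pink top [439, 227, 11, 15, 149] [444.1 234.1] [[ 0.5524 -0.402   0.02  ]] rect [14. 10.] 90.0
```

Clamped. Withdraw, lift, carry.

Call:
move_arm(moves=[[0,-0.1,0,0,0,0,0],[0,-0.2,0,0,0,0,0],[0,-0.3,0,0,0,0,0],[0,-0.4,0,0,0,0,0],[0,-0.5,0,0,0,0,0],[0,-0.6,0,0,0,0,0],[0,-0.7,0,0,0,0,0],[0,-0.8,0,0,0,0,0],[0,-0.9,0,0,0,0,0],[0,-1,0,0,0,0,0]])

```text
clock: 81.5
position: [0.435, -0.0723, 0.0157]
tool_rot: [[0.974, -0.225, -0.0], [-0.225, -0.974, 0.0], [-0.0, -0.0, -1.0]]
force: [0.6, 0.5, -2.5]
opening: 0.0371
gripper_force: 60.4
```

Call:
move_arm(moves=[[0,-0.1,0,0,0,0,0],[0,-0.2,0,0,0,0,0],[0,-0.3,0,0,0,0,0],[0,-0.4,0,0,0,0,0],[0,-0.5,0,-0.1,0,0,0],[0,-0.5,0,-0.25,0,0,0],[0,-0.5,0,-0.4,0,0,0],[0,-0.5,0,-0.6,0,0,0],[0,-0.5,0,-0.8,0,0,0],[0,-0.5,0,-1,0,0,0]])

```text
clock: 82.75
position: [0.3969, -0.0635, 0.0971]
tool_rot: [[0.974, -0.225, 0.001], [-0.225, -0.974, -0.0], [0.001, -0.0, -1.0]]
force: [-0.8, -0.8, -2.6]
opening: 0.0371
gripper_force: 60.4
```

```bash
python3 - <<'E'
from h import *
plan((.392,-.14,.096,-10),(.386,-.218,.096,-6),(.383,-.296,.096,-3),(.383,-.374,.096,-3),(.383,-.432,.096,-3),(.383,-.432,.0585,-3))
E
```

```text
(0.392, -0.14, 0.096, -10) shift [0.156, 0.945, 0.014] turn [0.0, -0.001, -0.05] 
(0.386, -0.218, 0.096, -6) shift [0.095, 0.973, 0.0] turn [0.0, 0.0, -0.067] 
(0.383, -0.296, 0.096, -3) shift [0.065, 0.974, 0.0] turn [0.0, 0.0, -0.05] 
(0.383, -0.374, 0.096, -3) shift [0.051, 0.974, 0.0] turn [0.0, 0.0, 0.0] 
(0.383, -0.432, 0.096, -3) shift [0.038, 0.724, 0.0] turn [0.0, 0.0, 0.0] 
(0.383, -0.432, 0.0585, -3) shift [0.0, 0.0, 0.469] turn [0.0, 0.0, 0.0]
```

Call:
move_arm(moves=[[0,0.02,0.1,0.01,0,0,-0.01],[0,0.04,0.2,0.01,0,0,-0.01],[0,0.06,0.3,0.01,0,0,-0.02],[0,0.08,0.4,0.01,0,0,-0.02],[0,0.1,0.5,0.01,0,0,-0.03],[0,0.12,0.6,0.01,0,0,-0.03],[0,0.14,0.7,0.01,0,0,-0.04],[0,0.15,0.8,0.01,0,0,-0.05],[0,0.156,0.9,0.01,0,0,-0.05],[0,0.156,0.945,0.01,0,0,-0.05]])

```text
clock: 84.0
position: [0.3916, -0.1404, 0.0949]
tool_rot: [[0.985, -0.174, -0.0], [-0.174, -0.985, 0.0], [-0.0, -0.0, -1.0]]
force: [-0.3, -0.5, -2.0]
opening: 0.0377
gripper_force: 60.4
```

Call:
move_arm(moves=[[0,0.01,0.1,0,0,0,-0.01],[0,0.02,0.2,0,0,0,-0.01],[0,0.03,0.3,0,0,0,-0.02],[0,0.04,0.4,0,0,0,-0.03],[0,0.05,0.5,0,0,0,-0.04],[0,0.06,0.6,0,0,0,-0.05],[0,0.07,0.7,0,0,0,-0.06],[0,0.08,0.8,0,0,0,-0.067],[0,0.095,0.9,0,0,0,-0.067],[0,0.095,0.973,0,0,0,-0.067]])

```text
clock: 85.25
position: [0.3857, -0.2184, 0.0949]
tool_rot: [[0.995, -0.104, -0.0], [-0.104, -0.995, 0.0], [-0.0, -0.0, -1.0]]
force: [-1.0, 0.1, -2.5]
opening: 0.0369
gripper_force: 60.4
```

Call:
move_arm(moves=[[0,0.01,0.1,0,0,0,-0.01],[0,0.02,0.2,0,0,0,-0.01],[0,0.03,0.3,0,0,0,-0.02],[0,0.04,0.4,0,0,0,-0.02],[0,0.04,0.5,0,0,0,-0.03],[0,0.05,0.6,0,0,0,-0.03],[0,0.06,0.7,0,0,0,-0.04],[0,0.06,0.8,0,0,0,-0.05],[0,0.065,0.9,0,0,0,-0.05],[0,0.065,0.974,0,0,0,-0.05]])

```text
clock: 86.5
position: [0.3827, -0.2964, 0.0948]
tool_rot: [[0.999, -0.052, -0.0], [-0.052, -0.999, 0.0], [-0.0, -0.0, -1.0]]
force: [0.2, 0.1, -2.5]
opening: 0.0364
gripper_force: 60.4
```

Call:
move_arm(moves=[[0,0,0.1,0,0,0,0],[0,0.01,0.2,0,0,0,0],[0,0.02,0.3,0,0,0,0],[0,0.02,0.4,0,0,0,0],[0,0.03,0.5,0,0,0,0],[0,0.03,0.6,0,0,0,0],[0,0.04,0.7,0,0,0,0],[0,0.05,0.8,0,0,0,0],[0,0.05,0.9,0,0,0,0],[0,0.05,0.974,0,0,0,0]])

```text
clock: 87.75
position: [0.3827, -0.3744, 0.0948]
tool_rot: [[0.999, -0.052, -0.0], [-0.052, -0.999, 0.0], [-0.0, -0.0, -1.0]]
force: [-0.5, 0.1, -1.7]
opening: 0.0366
gripper_force: 60.4
```

Call:
move_arm(moves=[[0,0,0.1,0,0,0,0],[0,0.01,0.22,0,0,0,0],[0,0.02,0.34,0,0,0,0],[0,0.03,0.46,0,0,0,0],[0,0.038,0.58,0,0,0,0],[0,0.038,0.724,0.1,0,0,0],[0,0.038,0.724,0.2,0,0,0],[0,0.038,0.724,0.3,0,0,0],[0,0.038,0.724,0.4,0,0,0],[0,0.038,0.724,0.469,0,0,0]])

```text
clock: 89.0
position: [0.3828, -0.4316, 0.0568]
tool_rot: [[0.999, -0.051, -0.0], [-0.051, -0.999, 0.0], [-0.0, -0.0, -1.0]]
force: [-1.2, 2.3, 3.1]
opening: 0.0375
gripper_force: 61.4
```

```bash
python3 - <<'E'
from h import *
s=arm.sense();print(s['opening'],s['gripper_force'],s['position'],s['force']);pinks(.06)
E
```

```text
0.0374635192588645 61.40077599207871 [ 0.38276747 -0.4316054   0.05678079] [-1.20688651  2.27189981  3.11121437]
pink top [420, 225, 12, 15, 144] [425.4 232.1] [[ 0.5532 -0.3499  0.06  ]] rect [ 9.8 14.8] 8.1
pink top [466, 224, 9, 15, 131] [470.1 230.9] [[ 0.5563 -0.4554  0.06  ]] rect [14.  8.] 90.0
pink top [439, 227, 12, 15, 151] [444.  233.8] [[ 0.5492 -0.3936  0.06  ]] rect [14.3 10.7] 82.9
```

Slight contact (~5 N, shaft on front plate); rising 5 mm before releasing, then lifting away.

Call:
move_arm(moves=[[0,0,0,-0.04,0,0,0],[0,0,0,-0.06,0,0,0],[0.15,0,0,-0.06,0,0,0],[0.3,0,0,-0.06,0,0,0],[0.4,0,0,-0.06,0,0,0],[0.5,0,0,-0.06,0,0,0],[0.58,0,0,-0.06,0,0,0],[0.66,0,0,-0.06,0,0,0],[0.66,0,0,-0.06,0,0,0],[0.66,0,0,-0.06,0,0,0]])

```text
clock: 90.3
position: [0.3828, -0.4319, 0.0621]
tool_rot: [[0.999, -0.052, -0.0], [-0.052, -0.999, 0.0], [-0.0, -0.0, -1.0]]
force: [-0.5, 0.6, -1.9]
opening: 0.0562
gripper_force: 16.2
```

Call:
move_arm(moves=[[0.66,0,0,-0.1,0,0,0],[0.66,0,0,-0.2,0,0,0],[0.66,0,0,-0.3,0,0,0],[0.66,0,0,-0.4,0,0,0],[0.66,0,0,-0.45,0,0,0],[0.66,0,-0.1,-0.45,0,0,0],[0.66,0,-0.2,-0.45,0,0,0],[0.66,0,-0.3,-0.45,0,0,0],[0.66,0,-0.4,-0.45,0,0,0],[0.66,0,-0.5,-0.45,0,0,0]])

```text
clock: 91.55
position: [0.3849, -0.3914, 0.0981]
tool_rot: [[0.999, -0.051, -0.0], [-0.051, -0.999, 0.0], [-0.0, -0.0, -1.0]]
force: [-0.0, 0.8, -2.6]
opening: 0.0563
gripper_force: 16.2
```

```bash
python3 - <<'E'
from h import *
s=arm.sense();print(s['opening'],s['position'])
c=pinks(.02);pinks(.02,'side')
# dry view of wooden/tray edge: keep picture for final
plan((.388,-.315,.098,0),(.39,-.237,.098,3),(.39,-.159,.098,5),(.39,-.08,.098,5),(.39,-.001,.098,5),(.39,.078,.098,5),(.39,.157,.098,5),(.39,.236,.098,5),(.39,.315,.098,5),(.44,.36,.07,4.3),(.475,.36,.045,4.3),(.475,.36,.012,4.3))
E
```

```text
0.05627812243985659 [ 0.38489979 -0.39135015  0.09810146]
pink top [420, 225, 12, 15, 144] [425.5 232.2] [[ 0.557  -0.3566  0.02  ]] rect [ 9.9 14.6] 8.1
pink top [456, 225, 12, 15, 124] [461.5 231.2] [[ 0.5596 -0.4444  0.02  ]] rect [14. 11.] 90.0
pink top [439, 227, 12, 15, 146] [444.2 233.7] [[ 0.5533 -0.4022  0.02  ]] rect [14.3 10.2] 82.9
pink side [317, 307, 29, 51, 976] [330.  332.7] [[ 0.5561 -0.4056  0.02  ]] rect [52.  23.5] 73.8
(0.388, -0.315, 0.098, 0) shift [-0.011, -0.953, 0.003] turn [-0.0, 0.0, -0.049] 
(0.39, -0.237, 0.098, 3) shift [0.025, -0.975, 0.0] turn [0.0, 0.0, -0.05] 
(0.39, -0.159, 0.098, 5) shift [0.051, -0.974, 0.0] turn [0.0, 0.0, -0.033] 
(0.39, -0.08, 0.098, 5) shift [0.086, -0.984, 0.0] turn [0.0, 0.0, 0.0] 
(0.39, -0.001, 0.098, 5) shift [0.086, -0.984, 0.0] turn [0.0, 0.0, 0.0] 
(0.39, 0.078, 0.098, 5) shift [0.086, -0.984, 0.0] turn [0.0, 0.0, 0.0] 
(0.39, 0.157, 0.098, 5) shift [0.086, -0.984, 0.0] turn [0.0, 0.0, 0.0] 
(0.39, 0.236, 0.098, 5) shift [0.086, -0.984, 0.0] turn [0.0, 0.0, 0.0] 
(0.39, 0.315, 0.098, 5) shift [0.086, -0.984, 0.0] turn [0.0, 0.0, 0.0] 
(0.44, 0.36, 0.07, 4.3) shift [0.672, -0.506, 0.35] turn [0.0, 0.0, 0.012] 
(0.475, 0.36, 0.045, 4.3) shift [0.436, 0.033, 0.313] turn [0.0, 0.0, 0.0] 
(0.475, 0.36, 0.012, 4.3) shift [0.0, 0.0, 0.413] turn [0.0, 0.0, 0.0]
```

All three clips are in the tray. Returning the reacher to the pad.

Call:
move_arm(moves=[[0.66,0,-0.1,0,0,0,-0.01],[0.66,0,-0.22,0,0,0,-0.02],[0.66,0,-0.34,0,0,0,-0.03],[0.66,0,-0.46,0,0,0,-0.04],[0.66,0,-0.58,0,0,0,-0.049],[0.66,0,-0.7,0,0,0,-0.049],[0.66,0,-0.82,0,0,0,-0.049],[0.66,-0.011,-0.953,0,0,0,-0.049],[0.66,-0.011,-0.953,0,0,0,-0.049],[0.66,-0.011,-0.953,0,0,0,-0.049]])

```text
clock: 92.9
position: [0.388, -0.316, 0.0983]
tool_rot: [[1.0, -0.0, 0.0], [-0.0, -1.0, -0.0], [0.0, 0.0, -1.0]]
force: [-0.6, -0.3, -2.4]
opening: 0.0563
gripper_force: 16.3
```

Call:
move_arm(moves=[[0.66,0,-0.1,0,0,0,-0.01],[0.66,0,-0.22,0,0,0,-0.02],[0.66,0,-0.34,0,0,0,-0.03],[0.66,0.01,-0.46,0,0,0,-0.04],[0.66,0.01,-0.58,0,0,0,-0.05],[0.66,0.02,-0.7,0,0,0,-0.05],[0.66,0.02,-0.82,0,0,0,-0.05],[0.66,0.025,-0.975,0,0,0,-0.05],[0.66,0.025,-0.975,0,0,0,-0.05],[0.66,0.025,-0.975,0,0,0,-0.05]])

```text
clock: 94.15
position: [0.39, -0.2379, 0.0983]
tool_rot: [[0.999, 0.052, 0.0], [0.052, -0.999, -0.0], [0.0, 0.0, -1.0]]
force: [-0.6, -0.4, -2.3]
opening: 0.0565
gripper_force: 16.3
```

Call:
move_arm(moves=[[0.66,0.01,-0.1,0,0,0,-0.01],[0.66,0.01,-0.22,0,0,0,-0.01],[0.66,0.02,-0.34,0,0,0,-0.02],[0.66,0.02,-0.46,0,0,0,-0.02],[0.66,0.03,-0.58,0,0,0,-0.03],[0.66,0.04,-0.7,0,0,0,-0.033],[0.66,0.04,-0.82,0,0,0,-0.033],[0.66,0.051,-0.974,0,0,0,-0.033],[0.66,0.051,-0.974,0,0,0,-0.033],[0.66,0.051,-0.974,0,0,0,-0.033]])

```text
clock: 95.4
position: [0.3901, -0.1599, 0.0983]
tool_rot: [[0.996, 0.087, 0.0], [0.087, -0.996, -0.0], [0.0, 0.0, -1.0]]
force: [0.2, -0.4, -1.9]
opening: 0.0565
gripper_force: 16.3
```

Call:
move_arm(moves=[[0.66,0.01,-0.1,0,0,0,0],[0.66,0.02,-0.22,0,0,0,0],[0.66,0.03,-0.34,0,0,0,0],[0.66,0.04,-0.46,0,0,0,0],[0.66,0.05,-0.58,0,0,0,0],[0.66,0.06,-0.7,0,0,0,0],[0.66,0.07,-0.82,0,0,0,0],[0.66,0.086,-0.984,0,0,0,0],[0.66,0.086,-0.984,0,0,0,0],[0.66,0.086,-0.984,0,0,0,0]])

```text
clock: 96.65
position: [0.3901, -0.0807, 0.0982]
tool_rot: [[0.996, 0.087, 0.0], [0.087, -0.996, -0.0], [0.0, 0.0, -1.0]]
force: [0.6, -0.5, -2.8]
opening: 0.0565
gripper_force: 16.3
```

Call:
move_arm(moves=[[0.66,0.01,-0.1,0,0,0,0],[0.66,0.02,-0.22,0,0,0,0],[0.66,0.03,-0.34,0,0,0,0],[0.66,0.04,-0.46,0,0,0,0],[0.66,0.05,-0.58,0,0,0,0],[0.66,0.06,-0.7,0,0,0,0],[0.66,0.07,-0.82,0,0,0,0],[0.66,0.086,-0.984,0,0,0,0],[0.66,0.086,-0.984,0,0,0,0],[0.66,0.086,-0.984,0,0,0,0]])

```text
clock: 97.9
position: [0.3901, -0.0017, 0.0982]
tool_rot: [[0.996, 0.087, -0.0], [0.087, -0.996, -0.0], [-0.0, 0.0, -1.0]]
force: [-0.7, -0.1, -2.2]
opening: 0.0563
gripper_force: 16.3
```

Call:
move_arm(moves=[[0.66,0.01,-0.1,0,0,0,0],[0.66,0.02,-0.22,0,0,0,0],[0.66,0.03,-0.34,0,0,0,0],[0.66,0.04,-0.46,0,0,0,0],[0.66,0.05,-0.58,0,0,0,0],[0.66,0.06,-0.7,0,0,0,0],[0.66,0.07,-0.82,0,0,0,0],[0.66,0.086,-0.984,0,0,0,0],[0.66,0.086,-0.984,0,0,0,0],[0.66,0.086,-0.984,0,0,0,0]])

```text
clock: 99.15
position: [0.3901, 0.0773, 0.0982]
tool_rot: [[0.996, 0.087, -0.0], [0.087, -0.996, -0.0], [-0.0, 0.0, -1.0]]
force: [0.7, -0.5, -2.3]
opening: 0.0561
gripper_force: 16.3
```

Call:
move_arm(moves=[[0.66,0.01,-0.1,0,0,0,0],[0.66,0.02,-0.22,0,0,0,0],[0.66,0.03,-0.34,0,0,0,0],[0.66,0.04,-0.46,0,0,0,0],[0.66,0.05,-0.58,0,0,0,0],[0.66,0.06,-0.7,0,0,0,0],[0.66,0.07,-0.82,0,0,0,0],[0.66,0.086,-0.984,0,0,0,0],[0.66,0.086,-0.984,0,0,0,0],[0.66,0.086,-0.984,0,0,0,0]])

```text
clock: 100.4
position: [0.3901, 0.1563, 0.0981]
tool_rot: [[0.996, 0.087, -0.0], [0.087, -0.996, -0.0], [-0.0, 0.0, -1.0]]
force: [0.8, -0.6, -2.1]
opening: 0.0565
gripper_force: 16.3
```

Call:
move_arm(moves=[[0.66,0.01,-0.1,0,0,0,0],[0.66,0.02,-0.22,0,0,0,0],[0.66,0.03,-0.34,0,0,0,0],[0.66,0.04,-0.46,0,0,0,0],[0.66,0.05,-0.58,0,0,0,0],[0.66,0.06,-0.7,0,0,0,0],[0.66,0.07,-0.82,0,0,0,0],[0.66,0.086,-0.984,0,0,0,0],[0.66,0.086,-0.984,0,0,0,0],[0.66,0.086,-0.984,0,0,0,0]])

```text
clock: 101.65
position: [0.3901, 0.2353, 0.0981]
tool_rot: [[0.996, 0.087, -0.0], [0.087, -0.996, -0.0], [-0.0, 0.0, -1.0]]
force: [-0.1, 0.6, -2.0]
opening: 0.0566
gripper_force: 16.3
```

Call:
move_arm(moves=[[0.66,0.01,-0.1,0,0,0,0],[0.66,0.02,-0.22,0,0,0,0],[0.66,0.03,-0.34,0,0,0,0],[0.66,0.04,-0.46,0,0,0,0],[0.66,0.05,-0.58,0,0,0,0],[0.66,0.06,-0.7,0,0,0,0],[0.66,0.07,-0.82,0,0,0,0],[0.66,0.086,-0.984,0,0,0,0],[0.66,0.086,-0.984,0,0,0,0],[0.66,0.086,-0.984,0,0,0,0]])

```text
clock: 102.9
position: [0.3901, 0.3143, 0.0981]
tool_rot: [[0.996, 0.087, -0.0], [0.087, -0.996, -0.0], [-0.0, 0.0, -1.0]]
force: [0.3, 0.2, -2.7]
opening: 0.0566
gripper_force: 16.3
```

```bash
python3 - <<'E'
from h import *
s=arm.sense();print(s['opening'],s['clock']);pinks(.02)
plan((.44,.355,.07,4.3),(.475,.36,.045,4.3),(.475,.36,.0115,4.3))
E
```

```text
0.056647039888638256 102.9
pink top [420, 225, 12, 15, 145] [425.4 232.1] [[ 0.5572 -0.3565  0.02  ]] rect [10.  14.6] 7.1
pink top [456, 225, 12, 15, 157] [461.2 231.7] [[ 0.5584 -0.4437  0.02  ]] rect [14. 11.] 90.0
pink top [439, 227, 12, 15, 152] [444.  233.8] [[ 0.5531 -0.4017  0.02  ]] rect [14.3 10.7] 81.9
(0.44, 0.355, 0.07, 4.3) shift [0.665, -0.455, 0.352] turn [0.0, 0.0, 0.011] 
(0.475, 0.36, 0.045, 4.3) shift [0.441, -0.03, 0.313] turn [0.0, 0.0, 0.0] 
(0.475, 0.36, 0.0115, 4.3) shift [0.0, 0.0, 0.419] turn [0.0, 0.0, 0.0]
```

Call:
move_arm(moves=[[0.66,0.08,-0.05,0.05,0,0,0.01],[0.66,0.16,-0.1,0.1,0,0,0.01],[0.66,0.24,-0.16,0.14,0,0,0.011],[0.66,0.32,-0.22,0.18,0,0,0.011],[0.66,0.4,-0.28,0.22,0,0,0.011],[0.66,0.48,-0.34,0.26,0,0,0.011],[0.66,0.57,-0.4,0.3,0,0,0.011],[0.66,0.665,-0.455,0.352,0,0,0.011],[0.66,0.665,-0.455,0.352,0,0,0.011],[0.66,0.665,-0.455,0.352,0,0,0.011]])

```text
clock: 104.2
position: [0.44, 0.3551, 0.07]
tool_rot: [[0.997, 0.075, -0.0], [0.075, -0.997, -0.0], [-0.0, 0.0, -1.0]]
force: [0.1, -0.2, -1.1]
opening: 0.0568
gripper_force: 16.3
```

Call:
move_arm(moves=[[0.66,0.06,0,0.04,0,0,0],[0.66,0.12,-0.01,0.08,0,0,0],[0.66,0.18,-0.01,0.12,0,0,0],[0.66,0.24,-0.02,0.16,0,0,0],[0.66,0.3,-0.02,0.2,0,0,0],[0.66,0.36,-0.03,0.25,0,0,0],[0.66,0.441,-0.03,0.313,0,0,0],[0.66,0.441,-0.03,0.313,0,0,0],[0.66,0.441,-0.03,0.313,0,0,0],[0.66,0.441,-0.03,0.313,0,0,0]])

```text
clock: 105.45
position: [0.475, 0.3603, 0.0452]
tool_rot: [[0.997, 0.075, 0.0], [0.075, -0.997, 0.0], [0.0, -0.0, -1.0]]
force: [-0.7, -0.5, -2.8]
opening: 0.0565
gripper_force: 16.3
```

Call:
move_arm(moves=[[0.66,0,0,0.06,0,0,0],[0.66,0,0,0.12,0,0,0],[0.66,0,0,0.18,0,0,0],[0.66,0,0,0.24,0,0,0],[0.66,0,0,0.3,0,0,0],[0.66,0,0,0.35,0,0,0],[0.66,0,0,0.39,0,0,0],[0.66,0,0,0.42,0,0,0],[0.66,0,0,0.42,0,0,0],[0.66,0,0,0.42,0,0,0]])

```text
clock: 106.7
position: [0.4751, 0.3603, 0.0116]
tool_rot: [[0.997, 0.075, 0.0], [0.075, -0.997, 0.0], [0.0, -0.0, -1.0]]
force: [0.6, 0.0, -2.2]
opening: 0.0567
gripper_force: 16.3
```

Call:
move_arm(moves=[[0.68,0,0,0,0,0,0],[0.7,0,0,0,0,0,0],[0.72,0,0,0,0,0,0],[0.76,0,0,0,0,0,0],[0.82,0,0,0,0,0,0],[0.9,0,0,0,0,0,0],[1,0,0,0,0,0,0],[1,0,0,0,0,0,0],[1,0,0,0,0,0,0],[1,0,0,0,0,0,0]])

```text
clock: 107.95
position: [0.4751, 0.3603, 0.0114]
tool_rot: [[0.997, 0.075, -0.0], [0.075, -0.997, 0.0], [-0.0, -0.0, -1.0]]
force: [-0.2, 0.1, 0.3]
opening: 0.0853
gripper_force: 0.0
```

Call:
move_arm(moves=[[1,0,0,-0.08,0,0,0],[1,0,0,-0.16,0,0,0],[1,0,0,-0.26,0,0,0],[1,0,0,-0.38,0,0,0],[1,0,0,-0.5,0,0,0],[1,0,0,-0.62,0,0,0],[1,0,0,-0.75,0,0,0],[1,0,0,-0.87,0,0,0],[1,0,0,-1,0,0,0],[1,0,0,-1,0,0,0]])

```text
clock: 109.2
position: [0.4754, 0.3605, 0.0924]
tool_rot: [[0.997, 0.075, 0.001], [0.075, -0.997, 0.001], [0.001, -0.001, -1.0]]
force: [0.4, -0.1, 0.2]
opening: 0.0853
gripper_force: 0.0
```

```bash
python3 - <<'E'
from h import *
c=cam('wrist');im=c['image']
# pivot cap and pad measured in wrist view
g=im.astype(int);h=cv2.cvtColor(im,cv2.COLOR_RGB2HSV)
m=((h[:,:,1]<40)&(h[:,:,2]>140)).astype(np.uint8);m[300:]=0;m[:,:215]=0;m[:,430:]=0
k,l,st,ce=cv2.connectedComponentsWithStats(cv2.erode(m,np.ones((15,15))))
print('cap',[(st[i].tolist(),ce[i].round().tolist(),ray(c,ce[i],.046).round(4)) for i in range(1,k)])
s=arm.sense();print(s['position'],s['opening'],s['clock'])
plan((.46,.30,.14,30),(.45,.2,.16,45),(.445,.09,.16,45),(.445,-.02,.16,45),(.445,-.13,.16,45),(.44,-.24,.16,45),(.42,-.32,.15,60),(.38,-.38,.13,88))
E
```

```text
cap [([341, 134, 14, 13, 105], [348.0, 140.0], array([[0.5403, 0.3532, 0.046 ]]))]
[0.47517655 0.36031184 0.09170429] 0.0853881357097099 109.25
(0.46, 0.3, 0.14, 30) shift [-0.245, 0.737, -0.604] turn [-0.0, -0.001, -0.428] 
(0.45, 0.2, 0.16, 45) shift [-0.733, 1.02, -0.25] turn [0.0, 0.0, -0.25] TOO FAR
(0.445, 0.09, 0.16, 45) shift [-1.016, 0.928, 0.0] turn [0.0, 0.0, 0.0] TOO FAR
(0.445, -0.02, 0.16, 45) shift [-0.972, 0.972, 0.0] turn [0.0, 0.0, 0.0] 
(0.445, -0.13, 0.16, 45) shift [-0.972, 0.972, 0.0] turn [0.0, 0.0, 0.0] 
(0.44, -0.24, 0.16, 45) shift [-1.016, 0.928, 0.0] turn [0.0, 0.0, 0.0] TOO FAR
(0.42, -0.32, 0.15, 60) shift [-0.884, 0.53, 0.125] turn [0.0, 0.0, -0.25] 
(0.38, -0.38, 0.13, 88) shift [-0.9, -0.058, 0.25] turn [0.0, 0.0, -0.467]
```

Reacher is back on the pad, pivot at its expected place. Now going to push the tray home.

Call:
move_arm(moves=[[1,0,0,-0.2,0,0,0],[1,0,0,-0.4,0,0,0],[1,-0.05,0.1,-0.6,0,0,-0.07],[1,-0.1,0.25,-0.604,0,0,-0.15],[1,-0.15,0.4,-0.604,0,0,-0.23],[0.9,-0.2,0.55,-0.604,0,0,-0.32],[0.8,-0.245,0.737,-0.604,0,0,-0.428],[0.7,-0.245,0.737,-0.604,0,0,-0.428],[0.6,-0.245,0.737,-0.604,0,0,-0.428],[0.5,-0.245,0.737,-0.604,0,0,-0.428]])

```text
clock: 110.5
position: [0.46, 0.3004, 0.1399]
tool_rot: [[0.867, 0.499, 0.0], [0.499, -0.867, 0.0], [0.0, -0.0, -1.0]]
force: [-0.3, 0.1, 0.2]
opening: 0.0428
gripper_force: 0.0
```

Call:
move_arm(moves=[[0.4,-0.15,0.2,-0.05,0,0,-0.05],[0.3,-0.3,0.4,-0.1,0,0,-0.1],[0.2,-0.45,0.6,-0.15,0,0,-0.15],[0.1,-0.6,0.8,-0.2,0,0,-0.2],[0,-0.733,1,-0.25,0,0,-0.25],[0,-0.733,1,-0.25,0,0,-0.25],[0,-0.733,1,-0.25,0,0,-0.25],[0,-0.733,1,-0.25,0,0,-0.25],[0,-0.733,1,-0.25,0,0,-0.25],[0,-0.733,1,-0.25,0,0,-0.25]])

```text
clock: 111.75
position: [0.4491, 0.2016, 0.1596]
tool_rot: [[0.707, 0.707, -0.0], [0.707, -0.707, 0.0], [-0.0, -0.0, -1.0]]
force: [1.2, -0.2, -0.6]
opening: -0.0001
gripper_force: 0.0
```

Call:
move_arm(moves=[[0,-0.2,0.2,0,0,0,0],[0,-0.4,0.4,0,0,0,0],[0,-0.6,0.6,0,0,0,0],[0,-0.8,0.8,0,0,0,0],[0,-1,0.93,0,0,0,0],[0,-1,0.93,0,0,0,0],[0,-1,0.93,0,0,0,0],[0,-1,0.93,0,0,0,0],[0,-1,0.93,0,0,0,0],[0,-1,0.93,0,0,0,0]])

```text
clock: 113.0
position: [0.4452, 0.0924, 0.1597]
tool_rot: [[0.707, 0.707, -0.0], [0.707, -0.707, 0.0], [0.0, -0.0, -1.0]]
force: [0.3, -0.2, -0.5]
opening: 0.0003
gripper_force: 0.0
```

Call:
move_arm(moves=[[0,-0.2,0.2,0,0,0,0],[0,-0.4,0.4,0,0,0,0],[0,-0.6,0.6,0,0,0,0],[0,-0.8,0.8,0,0,0,0],[0,-0.97,0.97,0,0,0,0],[0,-0.97,0.97,0,0,0,0],[0,-0.97,0.97,0,0,0,0],[0,-0.97,0.97,0,0,0,0],[0,-0.97,0.97,0,0,0,0],[0,-0.97,0.97,0,0,0,0]])

```text
clock: 114.25
position: [0.4451, -0.0173, 0.1597]
tool_rot: [[0.707, 0.707, 0.0], [0.707, -0.707, 0.0], [0.0, -0.0, -1.0]]
force: [-0.8, -0.3, -0.6]
opening: -0.0002
gripper_force: 0.0
```

Call:
move_arm(moves=[[0,-0.2,0.2,0,0,0,0],[0,-0.4,0.4,0,0,0,0],[0,-0.6,0.6,0,0,0,0],[0,-0.8,0.8,0,0,0,0],[0,-0.97,0.97,0,0,0,0],[0,-0.97,0.97,0,0,0,0],[0,-0.97,0.97,0,0,0,0],[0,-0.97,0.97,0,0,0,0],[0,-0.97,0.97,0,0,0,0],[0,-0.97,0.97,0,0,0,0]])

```text
clock: 115.5
position: [0.4451, -0.127, 0.1597]
tool_rot: [[0.707, 0.707, 0.0], [0.707, -0.707, 0.0], [0.0, -0.0, -1.0]]
force: [-0.1, 0.4, 0.2]
opening: 0.0
gripper_force: 0.0
```

Call:
move_arm(moves=[[0,-0.2,0.2,0,0,0,0],[0,-0.4,0.4,0,0,0,0],[0,-0.6,0.6,0,0,0,0],[0,-0.8,0.8,0,0,0,0],[0,-1,0.9,0,0,0,0],[0,-1,0.9,0,0,0,0],[0,-1,0.9,0,0,0,0],[0,-1,0.9,0,0,0,0],[0,-1,0.9,0,0,0,0],[0,-1,0.9,0,0,0,0]])

```text
clock: 116.75
position: [0.4395, -0.2345, 0.1597]
tool_rot: [[0.707, 0.707, 0.0], [0.707, -0.707, 0.0], [0.0, -0.0, -1.0]]
force: [-0.2, 0.0, -0.8]
opening: 0.0001
gripper_force: 0.0
```

```bash
python3 - <<'E'
from h import *
s=arm.sense();print(s['position'],s['opening'],s['clock']);pinks(.02)
plan((.40,-.31,.15,66),(.385,-.385,.13,88),(.385,-.40,.06,88),(.41,-.40,.03,88),(.475,-.401,.03,88),(.54,-.404,.03,88))
E
```

```text
[ 0.43946981 -0.23452488  0.15973106] 0.00010545986033367533 116.75
pink top [420, 225, 12, 15, 143] [425.4 232.2] [[ 0.5569 -0.3566  0.02  ]] rect [ 9.8 14.6] 8.1
pink top [456, 225, 12, 15, 157] [461.2 231.6] [[ 0.5585 -0.4437  0.02  ]] rect [14. 11.] 90.0
pink top [439, 227, 12, 15, 152] [444.  233.8] [[ 0.5531 -0.4017  0.02  ]] rect [14.3 10.7] 81.9
(0.4, -0.31, 0.15, 66) shift [-1.016, 0.318, 0.122] turn [-0.0, -0.0, -0.35] TOO FAR
(0.385, -0.385, 0.13, 88) shift [-0.933, 0.21, 0.25] turn [0.0, 0.0, -0.367] 
(0.385, -0.4, 0.06, 88) shift [-0.187, 0.007, 0.875] turn [0.0, 0.0, 0.0] 
(0.41, -0.4, 0.03, 88) shift [0.011, 0.312, 0.375] turn [0.0, 0.0, 0.0] 
(0.475, -0.401, 0.03, 88) shift [0.016, 0.812, 0.0] turn [0.0, 0.0, 0.0] 
(0.54, -0.404, 0.03, 88) shift [-0.009, 0.813, 0.0] turn [0.0, 0.0, 0.0]
```

Call:
move_arm(moves=[[0,-0.2,0.06,0.02,0,0,-0.08],[0,-0.4,0.12,0.04,0,0,-0.16],[0,-0.6,0.18,0.08,0,0,-0.24],[0,-0.8,0.25,0.12,0,0,-0.32],[0,-1,0.318,0.122,0,0,-0.35],[0,-1,0.318,0.122,0,0,-0.35],[0,-1,0.318,0.122,0,0,-0.35],[0,-1,0.318,0.122,0,0,-0.35],[0,-1,0.318,0.122,0,0,-0.35],[0,-1,0.318,0.122,0,0,-0.35]])

```text
clock: 118.05
position: [0.4009, -0.3091, 0.15]
tool_rot: [[0.407, 0.914, -0.0], [0.914, -0.407, 0.0], [0.0, -0.0, -1.0]]
force: [0.0, -0.5, -0.6]
opening: 0.0001
gripper_force: 0.0
```

Call:
move_arm(moves=[[0,-0.2,0.05,0.05,0,0,-0.08],[0,-0.4,0.1,0.1,0,0,-0.16],[0,-0.6,0.15,0.15,0,0,-0.24],[0,-0.8,0.21,0.2,0,0,-0.32],[0,-0.933,0.21,0.25,0,0,-0.367],[0,-0.933,0.21,0.25,0,0,-0.367],[0,-0.933,0.21,0.25,0,0,-0.367],[0,-0.933,0.21,0.25,0,0,-0.367],[0,-0.933,0.21,0.25,0,0,-0.367],[0,-0.933,0.21,0.25,0,0,-0.367]])

```text
clock: 119.3
position: [0.3859, -0.3842, 0.13]
tool_rot: [[0.035, 0.999, 0.0], [0.999, -0.035, -0.0], [-0.0, 0.0, -1.0]]
force: [0.1, -0.5, 0.7]
opening: -0.0
gripper_force: 0.0
```

Call:
move_arm(moves=[[0,-0.05,0,0.2,0,0,0],[0,-0.1,0,0.4,0,0,0],[0,-0.15,0,0.6,0,0,0],[0,-0.187,0,0.8,0,0,0],[0,-0.187,0,1,0,0,0],[0,-0.187,0,1,0,0,0],[0,-0.187,0,1,0,0,0],[0,-0.187,0,1,0,0,0],[0,-0.187,0,1,0,0,0],[0,-0.187,0,1,0,0,0]])

```text
clock: 120.55
position: [0.3853, -0.3993, 0.0502]
tool_rot: [[0.035, 0.999, 0.0], [0.999, -0.035, -0.0], [-0.0, 0.0, -1.0]]
force: [0.4, 1.0, 0.0]
opening: -0.0003
gripper_force: 0.0
```

```bash
python3 - <<'E'
from h import *
s=arm.sense();print(s['position'],s['force'],s['clock'])
plan((.425,-.40,.03,88),(.485,-.4015,.03,88),(.541,-.404,.03,88))
E
```

```text
[ 0.38528766 -0.39932164  0.05016101] [0.44060819 0.98865391 0.03782141] 120.55
(0.425, -0.4, 0.03, 88) shift [0.009, 0.496, 0.252] turn [0.0, 0.0, 0.0] 
(0.485, -0.4015, 0.03, 88) shift [0.007, 0.75, 0.0] turn [0.0, 0.0, 0.0] 
(0.541, -0.404, 0.03, 88) shift [-0.007, 0.701, 0.0] turn [0.0, 0.0, 0.0]
```

Call:
move_arm(moves=[[0,0,0,0.1,0,0,0],[0,0,0.05,0.2,0,0,0],[0,0,0.1,0.252,0,0,0],[0,0,0.16,0.252,0,0,0],[0,0,0.22,0.252,0,0,0],[0,0,0.28,0.252,0,0,0],[0,0,0.34,0.252,0,0,0],[0,0,0.4,0.252,0,0,0],[0,0,0.45,0.252,0,0,0],[0,0,0.5,0.252,0,0,0]])

```text
clock: 121.8
position: [0.4255, -0.4007, 0.0298]
tool_rot: [[0.035, 0.999, -0.0], [0.999, -0.035, 0.0], [0.0, -0.0, -1.0]]
force: [0.2, 0.8, 0.6]
opening: -0.0001
gripper_force: 0.0
```

Call:
move_arm(moves=[[0,0,0.06,0,0,0,0],[0,0,0.12,0,0,0,0],[0,0,0.19,0,0,0,0],[0,0,0.26,0,0,0,0],[0,0,0.34,0,0,0,0],[0,0,0.42,0,0,0,0],[0,0,0.5,0,0,0,0],[0,0,0.58,0,0,0,0],[0,0,0.66,0,0,0,0],[0,0,0.75,0,0,0,0]])

```text
clock: 123.05
position: [0.4856, -0.4028, 0.0297]
tool_rot: [[0.035, 0.999, -0.0], [0.999, -0.035, 0.0], [0.0, -0.0, -1.0]]
force: [-2.1, -1.8, 0.5]
opening: 0.0002
gripper_force: 0.9
```

Call:
move_arm(moves=[[0,0,0.08,0,0,0,0],[0,0,0.16,0,0,0,0],[0,0,0.24,0,0,0,0],[0,0,0.32,0,0,0,0],[0,0,0.4,0,0,0,0],[0,0,0.47,0,0,0,0],[0,0,0.53,0,0,0,0],[0,0,0.58,0,0,0,0],[0,0,0.62,0,0,0,0],[0,0,0.65,0,0,0,0]])

```text
clock: 124.3
position: [0.5373, -0.4045, 0.0297]
tool_rot: [[0.035, 0.999, -0.0], [0.999, -0.035, 0.0], [0.0, -0.0, -1.0]]
force: [-0.8, -0.9, 0.2]
opening: -0.0003
gripper_force: 0.8
```

```bash
python3 - <<'E'
from h import *
s=arm.sense();print(s['position'],s['force'],s['clock'])
pinks(.02);pinks(.02,'side')
E
```

```text
[ 0.53729767 -0.40454451  0.02973154] [-0.78506746 -0.85663867  0.20434826] 124.3
```

Call:
move_arm(moves=[[0,0,0.01,0,0,0,0],[0,0,0.02,0,0,0,0],[0,0,0.03,0,0,0,0],[0,0,0.04,0,0,0,0],[0,0,0.05,0,0,0,0],[0,0,0.06,0,0,0,0],[0,0,0.07,0,0,0,0],[0,0,0.08,0,0,0,0],[0,0,0.08,0,0,0,0],[0,0,0.08,0,0,0,0]])

```text
clock: 125.65
position: [0.5436, -0.4048, 0.0297]
tool_rot: [[0.035, 0.999, 0.0], [0.999, -0.035, 0.0], [0.0, 0.0, -1.0]]
force: [-0.4, 0.3, -0.4]
opening: 0.0
gripper_force: 0.2
```

```bash
python3 - <<'E'
from h import *
s=arm.sense();print(s['position'],s['force'],s['clock'])
c=cam('top');g=cv2.cvtColor(c['image'],cv2.COLOR_RGB2GRAY).astype(int)
a=cv2.imread('pics/top0.png')[:,:,::-1];a=cv2.cvtColor(np.ascontiguousarray(a),cv2.COLOR_RGB2GRAY).astype(int)
for x in(430,460,464): print(x,'now',g[210:238,x].tolist(),'\n    start',a[210:238,x].tolist())
E
```

```text
[ 0.54360543 -0.40477413  0.02973749] [-0.36073683  0.25824466 -0.38760959] 125.65
430 now [150, 113, 114, 156, 129, 88, 90, 124, 162, 134, 126, 125, 119, 134, 172, 166, 163, 169, 165, 165, 160, 164, 165, 163, 164, 164, 163, 166] 
    start [153, 117, 125, 179, 173, 78, 71, 116, 154, 173, 168, 167, 168, 160, 164, 170, 169, 141, 60, 77, 92, 131, 145, 143, 146, 143, 144, 146]
460 now [124, 124, 123, 124, 121, 117, 119, 122, 119, 114, 114, 112, 111, 110, 108, 112, 108, 104, 104, 100, 101, 99, 99, 96, 95, 94, 87, 89] 
    start [157, 163, 144, 108, 148, 152, 84, 86, 91, 128, 165, 161, 166, 158, 152, 158, 146, 99, 101, 72, 70, 77, 105, 146, 144, 138, 139, 141]
464 now [124, 126, 124, 122, 124, 124, 121, 118, 118, 117, 119, 115, 117, 115, 112, 115, 111, 110, 109, 108, 106, 103, 104, 101, 100, 98, 98, 94] 
    start [160, 165, 158, 108, 117, 159, 120, 73, 79, 76, 75, 78, 75, 76, 78, 76, 79, 77, 77, 64, 70, 75, 100, 147, 141, 143, 138, 137]
```

Call:
move_arm(moves=[[0,0,0.01,0,0,0,0],[0,0,0.02,0,0,0,0],[0,0,0.03,0,0,0,0],[0,0,0.04,0,0,0,0],[0,0,0.05,0,0,0,0],[0,0,0.06,0,0,0,0],[0,0,0.06,0,0,0,0],[0,0,0.06,0,0,0,0],[0,0,0.06,0,0,0,0],[0,0,0.06,0,0,0,0]])

```text
clock: 126.95
position: [0.5475, -0.4049, 0.0297]
tool_rot: [[0.035, 0.999, -0.002], [0.999, -0.035, 0.001], [0.0, -0.002, -1.0]]
force: [-8.4, 0.5, 3.8]
opening: 0.0002
gripper_force: 4.9
```

```bash
python3 - <<'E'
from h import *
s=arm.sense();print(s['position'],s['force'],s['clock'])
c=cam('side')
for x in((.5607,-.36,.045),(.5607,-.449,.045)): print(proj(c,x))
w=cam('wrist');t=c['image'][280:390,300:420]
o=np.zeros((560,800,3),np.uint8);o[:440,:480]=cv2.resize(t,(480,440),interpolation=cv2.INTER_CUBIC)
o[:240,480:]=cv2.resize(w['image'],(320,240))
a=cv2.imread('pics/side0.png')[280:390,300:420,::-1];o[250:543,480:800]=cv2.resize(a,(320,293))
cv2.imwrite('pics/fin.png',o[:,:,::-1])
E
```

```text
[ 0.54751886 -0.404931    0.02967926] [-8.39611967  0.45043554  3.83304379] 126.95
[[328.2926585  305.77305603]]
[[337.06152999 338.30360229]]
```

View pics/fin.png

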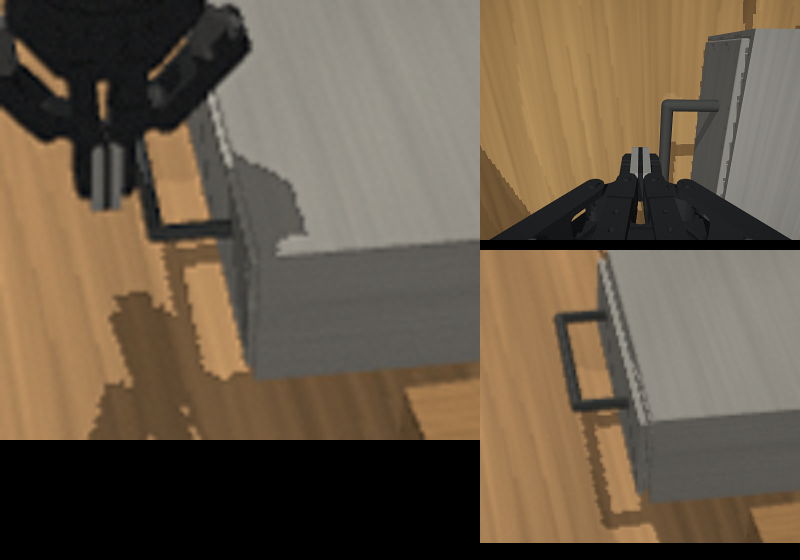

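The tray front sits flush as at the start, and the push met its stop (8 N). Backing off, rising and checking the rest.

Call:
move_arm(moves=[[0,0,-0.1,0,0,0,0],[0,0,-0.3,0,0,0,0],[0,0,-0.5,0,0,0,0],[0,0,-0.7,0,0,0,0],[0,0,-0.8,-0.2,0,0,0],[0,0,-0.8,-0.4,0,0,0],[0,0,-0.8,-0.6,0,0,0],[0,0,-0.8,-0.8,0,0,0],[0,0,-0.8,-1,0,0,0],[0,0,-0.8,-1,0,0,0]])

```text
clock: 128.3
position: [0.4849, -0.4031, 0.1113]
tool_rot: [[0.035, 0.999, 0.001], [0.999, -0.035, -0.001], [-0.001, 0.002, -1.0]]
force: [0.2, 0.7, -0.3]
opening: -0.0001
gripper_force: 0.0
```

Call:
move_arm(moves=[[0,0,-0.2,-0.2,0,0,0],[0,0,-0.4,-0.4,0,0,0],[0,0,-0.6,-0.6,0,0,0],[0,0,-0.8,-0.6,0,0,0],[0,0,-0.8,-0.6,0,0,0],[0,0,-0.8,-0.6,0,0,0],[0,0,-0.8,-0.6,0,0,0],[0,0,-0.8,-0.6,0,0,0],[0,0,-0.8,-0.6,0,0,0],[0,0,-0.8,-0.6,0,0,0]])

```text
clock: 129.55
position: [0.4205, -0.4004, 0.1577]
tool_rot: [[0.035, 0.999, -0.0], [0.999, -0.035, 0.0], [0.0, -0.0, -1.0]]
force: [0.4, -0.2, -0.4]
opening: 0.0001
gripper_force: 0.0
```

```bash
python3 - <<'E'
from h import *
s=arm.sense();print(s['position'],s['force'],s['clock']);pinks(.02)
for n in('top','side'):
    c=cam(n)['image'];a=cv2.imread(f'pics/{n}0.png')[:,:,::-1]
    d=(np.abs(c.astype(int)-a.astype(int)).max(2)>50).astype(np.uint8)
    k,l,st,ce=cv2.connectedComponentsWithStats(cv2.morphologyEx(d,cv2.MORPH_OPEN,np.ones((2,2))))
    print(n,[st[i].tolist() for i in range(1,k) if st[i][4]>15])
    g=lambda m,x:cv2.cvtColor(np.ascontiguousarray(m),cv2.COLOR_RGB2GRAY)[210:238,x].tolist()
    if n=='top': print(g(c,445),g(a,445))
E
```

```text
[ 0.42049854 -0.40044119  0.1576813 ] [ 0.37617148 -0.19983985 -0.42907245] 129.55
top [[309, 175, 7, 15, 82], [318, 175, 4, 12, 40], [302, 176, 5, 13, 48], [329, 177, 10, 15, 120], [341, 177, 5, 14, 59], [277, 181, 9, 15, 105], [269, 182, 6, 10, 48], [289, 185, 2, 9, 18], [139, 205, 4, 23, 54], [426, 213, 13, 3, 27], [447, 213, 14, 4, 30], [119, 214, 6, 11, 23], [467, 215, 14, 3, 30], [469, 219, 13, 2, 26], [431, 227, 15, 3, 32], [308, 235, 237, 245, 14204], [499, 240, 128, 57, 3498], [416, 304, 142, 108, 3105], [317, 320, 72, 18, 631], [301, 328, 15, 6, 44], [105, 340, 191, 140, 15416], [446, 341, 194, 139, 12604], [469, 350, 10, 5, 33], [436, 377, 8, 5, 24], [305, 437, 10, 27, 110], [388, 461, 54, 19, 462], [288, 469, 19, 11, 63]]
[156, 149, 158, 163, 79, 88, 109, 152, 166, 160, 160, 163, 170, 149, 99, 129, 148, 64, 73, 88, 126, 135, 139, 137, 144, 139, 138, 141] [163, 153, 103, 123, 163, 134, 86, 91, 121, 173, 170, 171, 166, 151, 104, 104, 106, 103, 82, 70, 77, 104, 150, 140, 145, 143, 141, 141]
side [[70, 0, 31, 81, 1239], [102, 0, 68, 35, 818], [167, 6, 25, 29, 546], [168, 46, 
[... 650 characters left out ...]
 170, 4, 9, 29], [257, 180, 8, 5, 30], [0, 202, 7, 20, 58], [341, 216, 12, 7, 63], [166, 224, 30, 22, 431], [341, 224, 15, 7, 74], [347, 233, 10, 6, 32], [357, 232, 10, 6, 42], [15, 234, 9, 6, 40], [354, 240, 14, 8, 71], [47, 244, 42, 42, 1150], [198, 250, 29, 120, 1020], [356, 250, 20, 14, 171], [65, 282, 29, 39, 657], [345, 289, 19, 57, 200], [329, 305, 9, 37, 99], [334, 309, 8, 28, 67], [345, 308, 8, 28, 68], [105, 318, 43, 15, 345], [149, 323, 11, 58, 255], [339, 342, 5, 19, 38], [354, 346, 10, 32, 84], [345, 350, 7, 28, 56], [0, 358, 12, 10, 77], [343, 362, 3, 10, 20], [366, 384, 16, 27, 66], [242, 420, 22, 31, 422], [254, 437, 79, 43, 1363], [167, 456, 4, 14, 47], [168, 471, 3, 9, 21]]
```

```bash
python3 -c "
from rig import arm
print(arm.sign_off())"
```

```text
the job is handed in; nothing more can be done
None
```

I handed the job in at about 130 s: all three clips are in the tray, the tray is pushed home to its stop, and the reacher is back flat on the blue pad. Sign-off gave no verdict, so this rests on my own camera and force checks.

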